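# Dock and lock the blood-tube carriers beside the analyser

## Robot

A 6-joint arm with a two-finger parallel gripper is mounted at the origin on the work surface. World frame = base frame: x ahead of the robot, y to its left, z up, the work surface at z = 0. Lengths are in m, angles in degrees, forces in N, time in s.
With the tool pointing down it reaches from about 0.375 to 0.9 m from the base axis. Payload 3.1 kg.
Tool frame: the origin (TCP) lies midway between the tips of the shut fingers; the grasp point (between the pads) lies 19 mm behind it; z points along the fingers, y is the line along which they close (so a half turn about z gives the same grasp; the last joint's range is limited). The gripper opens to 87 mm and grips with 3 to 60 N. Pads are 19 mm wide; open, the fingers measure 117 mm over their backs; the gripper's body (75 mm by 190 mm) begins 51 mm behind the grasp point.
Start: joints at [-80.014, 30.224, 82.088, -0, 67.689, -10.227], TCP at [0.216, -0.586, 0.223] pointing down, gripper open.
Joint ranges: [-176.69, 176.69], [-43.24, 126.21], [12.49, 139.97], [-82, 262], [0, 151.66], [-163.58, 163.58]. Speed limits (degrees/s): [159.86, 159.86, 180, 180, 180, 180].

## Interface

Orientations are given as a 3x3 rotation matrix whose columns are the frame's x, y, z axes.
In Python, from rig import read_state, capture, camera_info, hand_in gives the robot as it stands.
- The arm moves only by the tool drive_tool, never from a script. Its argument "motion" is a list of rows, each a list of 2 entries, a list of its own where there are three numbers: the shift along the tool's x, y, z in mm, then the turn, a rotation vector about the tool's x, y, z in rad. A call has 1 to 5 rows; each row shifts and turns the commanded pose from where the row before left it, along the tool's axes as they then stand; what a row does not reach is not made up. A row lasts 1/10 s, in which the tool goes at most 50 mm and 8.59 degrees, less where a joint would pass 70% of its speed; a pose out of reach is approached as far as the arm can. A call is refused whole if a number of a shift passes 50 or a number of a turn 0.15, either way. A call with a gripper value outside its range is refused whole. "gripper" is the opening, from 0 (shut) to 1 (fully open), set as the call begins (left out, the last holds). The fingers move at their own pace and stop on an object; the grip force is fixed at half the most. Time passes only in rows, so rows that do not move let the fingers close. It gives the time, the measured TCP pose, the force, the opening and the grip force at its end, in the units of the state.
- read_state(): the state, without advancing time (a new reading comes with each control period).
- capture(name): name is "scene" or "top"; returns the picture (480x640x3 uint8, red, green, blue); there is no depth.
- camera_info(name): a dict with "fovy" (degrees; the focal length in pixels is half the picture's height over the tangent of half this angle, whatever the lens; pixels are square), "cx", "cy" (the principal point, pixels), "xyz" and "orientation" of the camera in the world. Camera axes: x right, y down, z forward; pixel columns grow to the right and rows downward; lengths in m; the calibration is good to about 2 mm. A picture is of the moment at which its call begins. camera_info takes no time and is no camera call.
- hand_in(): hands the job in; it is judged then, once.
The state is a dict: "time_s": time; "joint_positions": joint angles; "qvel": joint speeds; "tau": joint torques, N m; "position": TCP position; "tcp_rot": TCP orientation; "force": force on the tool from outside, world axes, zero at the start; "moment": the same for the moment, N m; "opening": opening from 0.0 (shut) to 1.0 (fully open); "grasp_force": force on a finger pad.
Only numpy, scipy, OpenCV 4.12 (cv2) and the standard library are available. Lean on these libraries where they do the work, as an engineer would, in place of code of your own. Each camera call takes 0.05 s, during which the arm holds its last target. There are 200 camera calls.

## Task

Dock every tube carrier that is on the bench on the dock of its own colour: with that dock's clamp open, nudge the carrier away from the robot, far edge under the lip, until its hole drops over the locating pin and it lies flat on the deck. Then turn all three clamp knobs clockwise to their end stops, the one on an empty dock too, and leave the bottles and the blue tip box where they are.

Things in the scene. Friction and masses are not known exactly. Their poses are not given: they have to be found in the camera images.
- carrier_purple: Loose tube carrier, 0.3-0.6 kg, may be absent: purple plate 110 (x) x 84 (y) x 10 mm; on it a white block 56 (x) x 26 (y) mm, 10 to 46 mm above the underside, centred 5 mm to +x, with three purple-capped tubes up to 66 mm. Grip the block across y. Origin: middle of the plate's underside, z up. Starts on the bench, its hole (-x) end towards the robot.
- hole_purple (a point): Centre of the round 16 mm through hole of the purple carrier, at its underside, on the centre line 40 mm to -x of its origin, 15 mm from the plate's near edge.
- dock_purple: Fixed grey dock with purple markings. Origin on the bench; x axis points away from the robot, y left, z up. Flat deck 12 mm above the bench, x -60 to +68, y -50 to +98 mm. Carrier at home: its origin 12 mm straight above the dock's origin, axes parallel, far edge tucked 10 mm under the lip.
- lip_purple (a point): Near edge of the purple dock's aluminium lip, at its underside: dock x = +44.5, y = 0, 13 mm above the deck; lip 90 mm wide, 5 mm thick. Lowered straight down at home, a carrier lands on the lip: set it down 20 mm short (near part on the pin, far edge on the deck), then push its near edge in +x. Back wall at x = +56.5 stops it 1.5 mm past home, still within the hole's play.
- pin_purple (a point): Top of the fixed steel locating pin of the purple dock, at dock x = -40, y = 0: 12 mm in diameter, tapered tip, 8 mm tall above the deck (20 mm above the bench).
- clamp_purple (a joint): Angle of the purple dock's captive clamp knob, rad, clockwise from above: 0 open, 1.45 locked (end stop); starts at 0 to 1.1, stays where left (friction 0.06 N m). Its steel toe, 12 mm wide, reaches 42 mm from the axis, 12 to 18 mm above the deck: below 0.15 it points along dock +x, clear of the carrier; locked, along dock -y, over the seated plate.
- knob_purple (a point): Grip point of the purple clamp knob, on its vertical axis, at dock x = -15, y = +68 mm, 52 mm above the bench. Its purple grip bar is 42 x 14 mm, 36 to 66 mm above the bench; the point's x axis runs along the bar towards the toe's end.
- carrier_green: Loose tube carrier, 0.3-0.6 kg, may be absent: green plate 110 (x) x 84 (y) x 10 mm; on it a white block 56 (x) x 26 (y) mm, 10 to 46 mm above the underside, centred 5 mm to +x, with three green-capped tubes up to 66 mm. Grip the block across y. Origin: middle of the plate's underside, z up. Starts on the bench, its hole (-x) end towards the robot.
- hole_green (a point): Centre of the round 16 mm through hole of the green carrier, at its underside, on the centre line 40 mm to -x of its origin, 15 mm from the plate's near edge.
- dock_green: Fixed grey dock with green markings. Origin on the bench; x axis points away from the robot, y left, z up. Flat deck 12 mm above the bench, x -60 to +68, y -50 to +98 mm. Carrier at home: its origin 12 mm straight above the dock's origin, axes parallel, far edge tucked 10 mm under the lip.
- lip_green (a point): Near edge of the green dock's aluminium lip, at its underside: dock x = +44.5, y = 0, 13 mm above the deck; lip 90 mm wide, 5 mm thick. Lowered straight down at home, a carrier lands on the lip: set it down 20 mm short (near part on the pin, far edge on the deck), then push its near edge in +x. Back wall at x = +56.5 stops it 1.5 mm past home, still within the hole's play.
- pin_green (a point): Top of the fixed steel locating pin of the green dock, at dock x = -40, y = 0: 12 mm in diameter, tapered tip, 8 mm tall above the deck (20 mm above the bench).
- clamp_green (a joint): Angle of the green dock's captive clamp knob, rad, clockwise from above: 0 open, 1.45 locked (end stop); starts at 0 to 1.1, stays where left (friction 0.06 N m). Its steel toe, 12 mm wide, reaches 42 mm from the axis, 12 to 18 mm above the deck: below 0.15 it points along dock +x, clear of the carrier; locked, along dock -y, over the seated plate.
- knob_green (a point): Grip point of the green clamp knob, on its vertical axis, at dock x = -15, y = +68 mm, 52 mm above the bench. Its green grip bar is 42 x 14 mm, 36 to 66 mm above the bench; the point's x axis runs along the bar towards the toe's end.
- carrier_orange: Loose tube carrier, 0.3-0.6 kg, may be absent: orange plate 110 (x) x 84 (y) x 10 mm; on it a white block 56 (x) x 26 (y) mm, 10 to 46 mm above the underside, centred 5 mm to +x, with three orange-capped tubes up to 66 mm. Grip the block across y. Origin: middle of the plate's underside, z up. Starts on the bench, its hole (-x) end towards the robot.
- hole_orange (a point): Centre of the round 16 mm through hole of the orange carrier, at its underside, on the centre line 40 mm to -x of its origin, 15 mm from the plate's near edge.
- dock_orange: Fixed grey dock with orange markings. Origin on the bench; x axis points away from the robot, y left, z up. Flat deck 12 mm above the bench, x -60 to +68, y -50 to +98 mm. Carrier at home: its origin 12 mm straight above the dock's origin, axes parallel, far edge tucked 10 mm under the lip.
- lip_orange (a point): Near edge of the orange dock's aluminium lip, at its underside: dock x = +44.5, y = 0, 13 mm above the deck; lip 90 mm wide, 5 mm thick. Lowered straight down at home, a carrier lands on the lip: set it down 20 mm short (near part on the pin, far edge on the deck), then push its near edge in +x. Back wall at x = +56.5 stops it 1.5 mm past home, still within the hole's play.
- pin_orange (a point): Top of the fixed steel locating pin of the orange dock, at dock x = -40, y = 0: 12 mm in diameter, tapered tip, 8 mm tall above the deck (20 mm above the bench).
- clamp_orange (a joint): Angle of the orange dock's captive clamp knob, rad, clockwise from above: 0 open, 1.45 locked (end stop); starts at 0 to 1.1, stays where left (friction 0.06 N m). Its steel toe, 12 mm wide, reaches 42 mm from the axis, 12 to 18 mm above the deck: below 0.15 it points along dock +x, clear of the carrier; locked, along dock -y, over the seated plate.
- knob_orange (a point): Grip point of the orange clamp knob, on its vertical axis, at dock x = -15, y = +68 mm, 52 mm above the bench. Its orange grip bar is 42 x 14 mm, 36 to 66 mm above the bench; the point's x axis runs along the bar towards the toe's end.
- diluent: White reagent bottle with red cap, 68 mm across, 110 mm tall, to the left of the work; leave alone. Origin: centre of its underside.
- lyse: White reagent bottle with black cap, 56 mm across, 105 mm tall, right of the docks; leave alone. Origin: centre of its underside.
- tip_box: Blue pipette-tip box with pale lid, 120 x 80 x 70 mm, to the right of the work; leave alone. Origin: centre of its underside.
There are look-alikes about, which are no part of the job. What is shaped like the carrier_orange but pink or yellow is not meant.

How it is judged (in metres and radians):
At the end, for the whole second after the job is handed in: Each carrier present lies flat (tilt under 0.035 rad, origin within about 2.5 mm of the deck height) and square (within 0.12 rad) on the dock of its own colour, its hole within 4 mm of the pin's axis, at rest; all three clamp joints read above 1.33 rad (horizontal distance between hole_purple and pin_purple below 0.004 m and z of carrier_purple in the frame of dock_purple between 0.009 and 0.0145 m and angle between each of carrier_purple, carrier_green, carrier_orange's own z axis and vertical below 0.035 rad and angle between the x axis of carrier_purple and the x axis of dock_purple, either way round below 0.12 rad and x of carrier_purple in the frame of dock_purple above -0.006 m and linear speed of each of carrier_purple, carrier_green, carrier_orange below 0.01 m/s and value of joint each of clamp_purple, clamp_green, clamp_orange above 1.33 rad and horizontal distance between hole_green and pin_green below 0.004 m and z of carrier_green in the frame of dock_green between 0.009 and 0.0145 m and angle between the x axis of carrier_green and the x axis of dock_green, either way round below 0.12 rad and x of carrier_green in the frame of dock_green above -0.006 m and horizontal distance between hole_orange and pin_orange below 0.004 m and z of carrier_orange in the frame of dock_orange between 0.009 and 0.0145 m and angle between the x axis of carrier_orange and the x axis of dock_orange, either way round below 0.12 rad and x of carrier_orange in the frame of dock_orange above -0.006 m); the robot touches nothing.
It fails at once if the diluent is shoved away or tipped (distance of diluent from where it was at the start of the episode above 0.04 m or angle between diluent's own z axis and vertical above 0.5 rad).
It fails at once if the lyse is shoved away or tipped (distance of lyse from where it was at the start of the episode above 0.04 m or angle between lyse's own z axis and vertical above 0.5 rad).
It fails at once if the tip box is shoved away or tipped (distance of tip_box from where it was at the start of the episode above 0.04 m or angle between tip_box's own z axis and vertical above 0.5 rad).
Of carrier_purple, carrier_green, carrier_orange only 2 to 3 are there at a start; the rules pass over those that are not, and their reading is None.
At some moment in a run one of carrier_purple, carrier_green, carrier_orange may be knocked a few centimetres aside while the robot is not near it.
Once in a run the grip may slacken for a moment while it holds something.
It also fails if it takes over 210 s, if anything falls off the work surface, if the arm or the gripper's body presses on something with over 40 N, if the wrist force passes 120 N, or if a joint passes its speed limit or range.

## Working session

There is one attempt and no reset: what is moved stays moved. The work goes in short steps, Python scripts to look and compute and a tool call to move; the robot and the scene stay as the last step left them, time stands still between calls to the robot, and variables do not carry over. Pictures are saved under pics/ and viewed, at most 14 in all, crops included, and the job is handed in when it is done.

Besides the shell and the picture viewer there is one more tool, called after "Emit:" in YAML: its name, and indented under it one key for each argument. drive_tool: Moves the arm, as the interface text tells. Its arguments: {"type":"object","properties":{"motion":{"type":"array","items":{"type":"array"}},"gripper":{"type":"number"}},"required":["motion"]}

```bash
mkdir -p pics; ls; python3 - <<'E'
from rig import *
import cv2
for n in("scene","top"):
    cv2.imwrite(f"pics/{n}0.png",capture(n)[:,:,::-1]); print(n,camera_info(n))
print(read_state())
E
```

```text
pics
scene {'fovy': 54.10607469481398, 'cx': 318.09404041535834, 'cy': 241.947426414298, 'xyz': array([1.11426107, 0.50624829, 1.01178256]), 'orientation': array([[-6.45535298e-01,  5.68484553e-01, -5.10009306e-01],
       [ 7.63730425e-01,  4.80619799e-01, -4.30952952e-01],
       [ 1.30473944e-04, -6.67704966e-01, -7.44425995e-01]])}
top {'fovy': 46.08314030306527, 'cx': 321.3710476566365, 'cy': 244.26406713213987, 'xyz': array([ 0.24684717, -0.03939793,  1.52723846]), 'orientation': array([[-0.02007834, -0.98893467,  0.14698663],
       [-0.99972001,  0.02169966,  0.00943513],
       [-0.01252028, -0.14675604, -0.98909348]])}
{'time_s': 0.1, 'joint_positions': array([-8.00115353e+01,  3.02719620e+01,  8.21490894e+01,  1.17094339e-03,
        6.76902890e+01, -1.02274383e+01]), 'qvel': array([ 0.00671735, -0.10576133, -0.13720634, -0.01037815,  0.01995403,
       -0.05185376]), 'tau': array([-6.45963632e-05, -4.40985882e+01, -1.77150857e+01,  6.35472802e-02,
        5.34121692e-02, -4.88682485e-05]), 'position': array([ 0.21588931, -0.58582466,  0.22168724]), 'tcp_rot': array([[ 9.38399891e-01,  3.45551073e-01, -3.18437014e-04],
       [ 3.45551028e-01, -9.38398003e-01,  1.91708030e-03],
       [ 3.63628496e-04, -1.90902418e-03, -9.99998112e-01]]), 'force': array([-0.26561121, -0.42800417, -1.11070117]), 'moment': array([ 0.02785919,  0.019111  , -0.01093319]), 'grasp_force': 0.0, 'opening': 1.002989524313391}
```

View pics/top0.png

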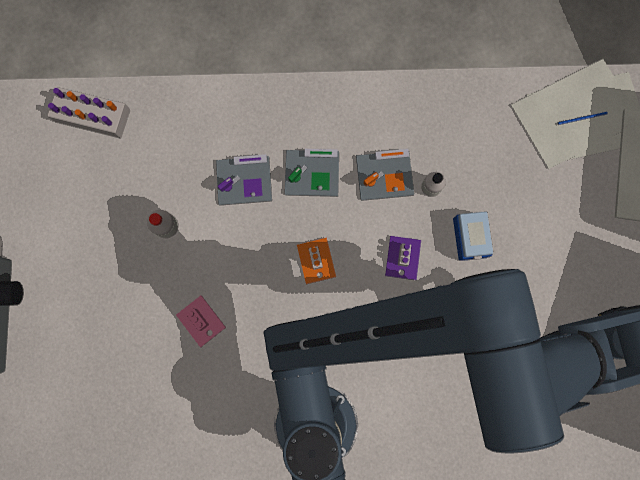

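View pics/scene0.png

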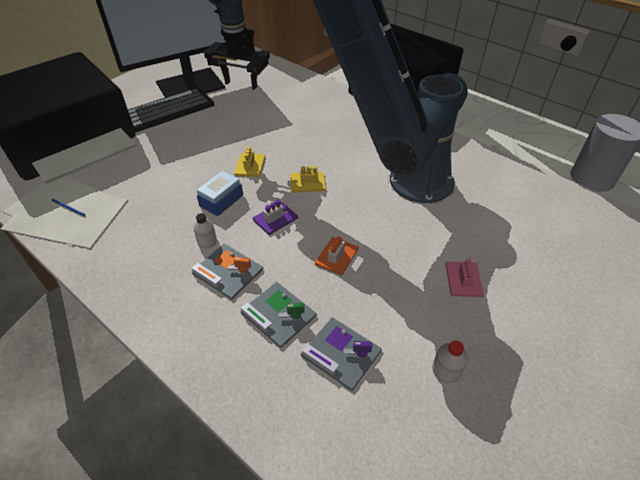

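```bash
cat > h.py <<'E'
import numpy as np, cv2
from rig import *
def ray(n,u,v):
    c=camera_info(n); f=240/np.tan(np.radians(c['fovy']/2)); R=np.array(c['orientation'])
    return np.array(c['xyz']), R@np.array([(u-c['cx'])/f,(v-c['cy'])/f,1])
def px(n,u,v,z):
    p,d=ray(n,u,v); return (p+d*(z-p[2])/d[2])[:2]
def proj(n,P):
    c=camera_info(n); f=240/np.tan(np.radians(c['fovy']/2)); R=np.array(c['orientation'])
    q=(np.atleast_2d(P)-c['xyz'])@R; return np.c_[c['cx']+f*q[:,0]/q[:,2],c['cy']+f*q[:,1]/q[:,2]]
def crop(n,x,y,w,h,s,out,img=None):
    i=capture(n) if img is None else img
    i=i[y:y+h,x:x+w,::-1]; cv2.imwrite(out,cv2.resize(i,None,fx=s,fy=s,interpolation=cv2.INTER_CUBIC))
E
python3 - <<'E'
from h import *
i=capture("top"); crop("top",210,145,200,140,4,"pics/c1.png",i)
crop("top",240,140,200,140,4,"pics/c2.png",i)
E
```

```text
(no output)
```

View pics/c1.png

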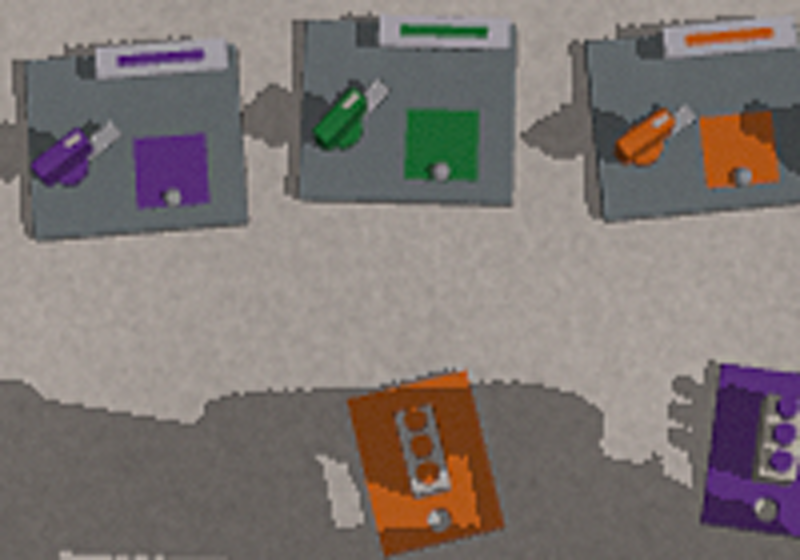

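View pics/c2.png

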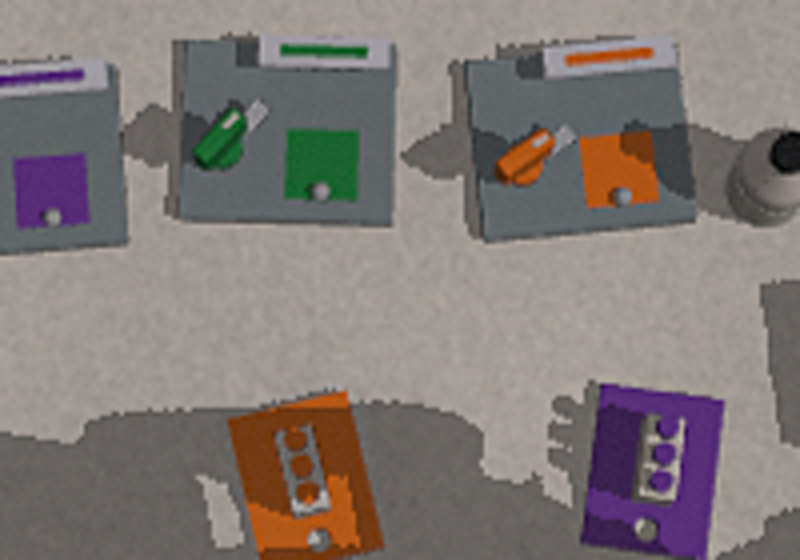

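```bash
cat > fit.py <<'E'
from h import *
from scipy.optimize import least_squares
def fit(name,n,x0,y0,s,pts,mod,yaw0=0):
    uv=(np.array(pts,float)+.5)/s-.5+[x0,y0]; mod=np.array(mod,float)/1e3
    W=np.array([px(n,*p,m[2]) for p,m in zip(uv,mod)])
    def tf(q):
        c,s_=np.cos(q[2]),np.sin(q[2]); return mod[:,:2]@np.array([[c,s_],[-s_,c]])+q[:2]
    r=least_squares(lambda q:(tf(q)-W).ravel(),[W[:,0].mean(),W[:,1].mean(),yaw0])
    print(name,np.round(r.x[:2]*1e3,1),"yaw",np.round(np.degrees(r.x[2]),2),"res mm",np.round((tf(r.x)-W)*1e3,1).tolist()); return r.x
D=[(-40,0,20),(-60,98,12),(-60,-50,12)]
LIP=[(44.5,45,30),(44.5,-45,30)]
C=[(55,42,10),(55,-42,10),(-55,-42,10),(-55,42,10),(-40,0,10)]
E
python3 - <<'E'
from fit import *
# lip near corners top z=12+13+5=30
fit("dP","top",210,145,4,[(172,196),(32,240),(247,224),(98,78),(228,70)],D+LIP)
fit("dG","top",210,145,4,[(440,170),(298,200),(512,206),(381,45),(511,48)],D+LIP)
fit("dO","top",240,140,4,[(622,195),(485,241),(694,222),(546,77),(678,68)],D+LIP)
fit("cO","top",210,145,4,[(348,400),(467,371),(505,528),(385,556),(438,520)],C)
fit("cP","top",240,140,4,[(600,384),(724,400),(581,544),(646,530)],[C[0],C[1],C[3],C[4]])
def k(n,c,x0,y0,a,b):
    p,q=[px("top",(t[0]+.5)/4-.5+x0,(t[1]+.5)/4-.5+y0,z) for t,z in((a,.066),(b,.030))]
    print(n,p*1e3,q*1e3,"toe dir deg",np.degrees(np.arctan2(*(q-p)[::-1])))
k("P",0,210,145,(64,155),(110,130)); k("G",0,210,145,(340,117),(376,92)); k("O",0,240,140,(525,156),(565,133))
E
```

```text
dP [654.2 163. ] yaw 2.92 res mm [[-1.0, 0.4], [0.8, -0.3], [0.5, -0.1], [-0.7, 0.3], [0.4, -0.3]]
dG [668.4 -26.3] yaw -3.11 res mm [[-0.8, -0.7], [1.4, 0.0], [1.0, -0.6], [-0.5, 1.0], [-1.1, 0.3]]
dO [ 660.  -227.8] yaw 3.63 res mm [[-0.9, -0.4], [1.1, 2.0], [0.4, -2.0], [-1.1, -0.2], [0.4, 0.5]]
cO [428.4  -9.7] yaw 12.19 res mm [[0.5, 0.6], [0.1, -0.2], [0.2, -0.2], [-0.4, 0.8], [-0.4, -1.0]]
cP [ 431.2 -244.3] yaw -8.87 res mm [[0.0, -0.3], [-0.1, 0.4], [0.1, -0.2], [-0.1, 0.1]]
P [633.71091983 226.52091337] [660.08207847 201.62914506] toe dir deg -43.34696715142437
G [655.46444356  42.10587346] [682.58182422  19.2214454 ] toe dir deg -40.161106593501
O [ 637.66047534 -160.72151408] [ 662.79084797 -191.50938784] toe dir deg -50.777213499203945
```

Look-alikes: the pink carrier is at top (200,320). The two yellow ones are at scene (250,163) and (308,180). The true carriers are orange at top (316,260) and purple at top (402,257), both confirmed in the crops. Green seems to be absent, and I'll check that once the arm has moved. All three clamps sit at about 0.7–0.95 rad. I'll turn the tool first, then move above the orange knob.

Emit:
drive_tool:
  motion:
    - [[0,0,0],[0,0,-0.15]]
    - [[0,0,0],[0,0,-0.15]]
    - [[0,0,0],[0,0,-0.15]]
    - [[0,0,0],[0,0,-0.15]]
    - [[0,0,0],[0,0,-0.15]]
  gripper: 0.6

```text
time_s: 0.65
position: [0.2159, -0.5861, 0.2221]
tcp_rot: [[0.446, 0.895, -0.0], [0.895, -0.446, 0.001], [0.001, -0.001, -1.0]]
force: [-0.9, -0.6, 0.4]
opening: 0.647
grasp_force: 0.0
```

Emit:
drive_tool:
  motion:
    - [[0,0,0],[0,0,-0.15]]
    - [[0,0,0],[0,0,-0.15]]
    - [[0,0,0],[0,0,-0.15]]
    - [[0,0,0],[0,0,-0.15]]
    - [[0,0,0],[0,0,-0.15]]

```text
time_s: 1.15
position: [0.2159, -0.5862, 0.2221]
tcp_rot: [[-0.284, 0.959, -0.0], [0.959, 0.284, 0.001], [0.001, 0.0, -1.0]]
force: [0.2, -1.0, 1.0]
opening: 0.6
grasp_force: 0.0
```

Emit:
drive_tool:
  motion:
    - [[0,0,0],[0,0,-0.15]]
    - [[0,0,0],[0,0,-0.15]]
    - [[0,0,0],[0,0,-0.1]]
    - [[0,0,0],[0,0,0]]

```text
time_s: 1.55
position: [0.2159, -0.5862, 0.2222]
tcp_rot: [[-0.63, 0.776, -0.0], [0.776, 0.63, 0.001], [0.001, 0.0, -1.0]]
force: [-0.8, -0.3, 0.1]
opening: 0.602
grasp_force: 0.0
```

```bash
cat > go.py <<'E'
import sys
from h import *
# go.py x y z yaw : tool-frame shift (mm) and turn about tool z (rad) to the target
x,y,z,yaw=map(float,sys.argv[1:5]); s=read_state(); R=s['tcp_rot']; p=s['position']*1e3
cy=np.degrees(np.arctan2(R[1,0],R[0,0])); dy=(yaw-cy+180)%360-180
print("t",round(s['time_s'],1),"pos",p.round(1),"yaw",cy.round(2),"tilt",np.degrees(np.arccos(-R[2,2])).round(2))
print("shift",(R.T@(np.array([x,y,z])-p)).round(1),"turn z",round(-np.radians(dy),3),"j",np.round(s['joint_positions'],0),"F",np.round(s['force'],1),"op",round(s['opening'],3),"gf",round(s['grasp_force'],1))
E
python3 go.py 641 -161 150 129
```

```text
t 1.6 pos [ 215.9 -586.2  222.2] yaw 129.06 tilt 0.05
shift [ 62.2 598.   72.5] turn z 0.001 j [ -80.   30.   82.    0.   68. -119.] F [-0.8 -0.3  0.1] op 0.602 gf 0.0
```

Emit:
drive_tool:
  motion:
    - [[4,35,0],[0,0,0]]
    - [[4,35,0],[0,0,0]]
    - [[4,35,0],[0,0,0]]
    - [[4,35,0],[0,0,0]]
    - [[4,35,0],[0,0,0]]

```text
time_s: 2.05
position: [0.34, -0.4595, 0.2224]
tcp_rot: [[-0.628, 0.778, -0.0], [0.778, 0.628, 0.0], [0.0, 0.0, -1.0]]
force: [-0.2, 0.4, -0.1]
opening: 0.595
grasp_force: 0.0
```

Emit:
drive_tool:
  motion:
    - [[4,40,0],[0,0,0]]
    - [[4,40,0],[0,0,0]]
    - [[4,40,0],[0,0,0]]
    - [[4,40,0],[0,0,0]]
    - [[4,40,0],[0,0,0]]

```text
time_s: 2.55
position: [0.4828, -0.3177, 0.2225]
tcp_rot: [[-0.628, 0.778, -0.0], [0.778, 0.628, 0.0], [0.0, -0.0, -1.0]]
force: [0.6, 0.2, -1.5]
opening: 0.598
grasp_force: 0.0
```

Emit:
drive_tool:
  motion:
    - [[4,40,0],[0,0,0]]
    - [[4,40,0],[0,0,0]]
    - [[4,40,0],[0,0,0]]
    - [[4,40,0],[0,0,0]]
    - [[4,40,0],[0,0,0]]

```text
time_s: 3.05
position: [0.6254, -0.1761, 0.2223]
tcp_rot: [[-0.628, 0.778, -0.0], [0.778, 0.628, 0.0], [0.0, -0.0, -1.0]]
force: [1.3, -0.6, -0.1]
opening: 0.596
grasp_force: 0.0
```

```bash
python3 go.py 641 -161 115 129; python3 - <<'E'
from h import *
crop("scene",160,130,250,187,3.2,"pics/s1.png")
E
```

```text
t 3.0 pos [ 625.4 -176.1  222.3] yaw 128.93 tilt 0.02
shift [  1.9  21.6 107.3] turn z -0.001 j [-26.  32.  78.  -0.  70. -64.] F [ 1.3 -0.6 -0.1] op 0.596 gf 0.0
```

View pics/s1.png

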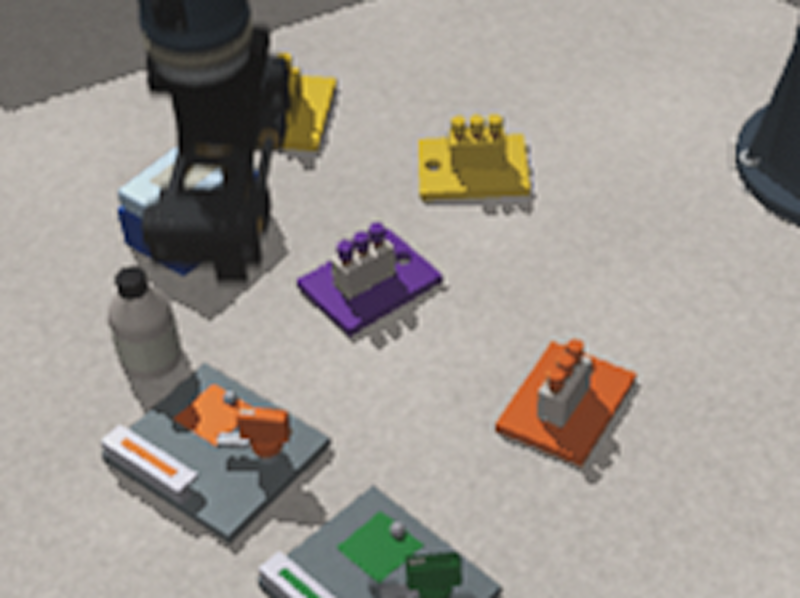

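Scene crop: there's no green carrier, only two yellow decoys at crop (305,110) and (475,165). Purple is at crop (370,275) and orange at (565,405). Next I grip the orange knob.

Emit:
drive_tool:
  motion:
    - [[2,22,0],[0,0,0]]
    - [[0,0,40],[0,0,0]]
    - [[0,0,40],[0,0,0]]
    - [[0,0,30],[0,0,0]]
    - [[0,0,20],[0,0,0]]

```text
time_s: 3.6
position: [0.6386, -0.1613, 0.0895]
tcp_rot: [[-0.629, 0.778, -0.004], [0.778, 0.629, 0.002], [0.004, -0.002, -1.0]]
force: [-0.5, -0.1, -0.0]
opening: 0.597
grasp_force: 0.0
```

Emit:
drive_tool:
  motion:
    - [[0,0,20],[0,0,0]]
    - [[0,0,20],[0,0,0]]
    - [[0,0,15],[0,0,0]]
    - [[0,0,4],[0,0,0]]
    - [[0,0,0],[0,0,0]]

```text
time_s: 4.1
position: [0.64, -0.162, 0.033]
tcp_rot: [[-0.63, 0.777, -0.001], [0.777, 0.63, 0.0], [0.001, -0.001, -1.0]]
force: [-0.2, 0.4, 0.2]
opening: 0.6
grasp_force: 0.0
```

Emit:
drive_tool:
  motion:
    - [[0,0,0],[0,0,0]]
    - [[0,0,0],[0,0,0]]
    - [[0,0,0],[0,0,0]]
    - [[0,0,0],[0,0,0]]
    - [[0,0,0],[0,0,0]]
  gripper: 0

```text
time_s: 4.6
position: [0.6429, -0.1607, 0.0345]
tcp_rot: [[-0.629, 0.777, 0.006], [0.777, 0.629, 0.001], [-0.003, 0.005, -1.0]]
force: [4.3, 5.5, -0.2]
opening: 0.283
grasp_force: 30.0
```

```bash
python3 go.py 641 -161 33 183.6
```

```text
t 4.6 pos [ 642.9 -160.7   34.5] yaw 128.99 tilt 0.34
shift [ 1.  -1.7  1.5] turn z -0.953 j [-24.  46.  84.   0.  50. -63.] F [ 4.3  5.5 -0.2] op 0.283 gf 30.0
```

The opening is about 25 mm where the bar should be 14 mm, so the fingertips must be on the round hub below the bar. I'll open, raise 7 mm and re-grip.

Emit:
drive_tool:
  motion:
    - [[0,0,0],[0,0,0]]
    - [[0,0,0],[0,0,0]]
    - [[0,0,0],[0,0,0]]
    - [[0,0,-7],[0,0,0]]
    - [[0,0,0],[0,0,0]]
  gripper: 0.6

```text
time_s: 5.1
position: [0.6408, -0.1625, 0.0416]
tcp_rot: [[-0.63, 0.776, 0.001], [0.776, 0.63, -0.001], [-0.001, 0.0, -1.0]]
force: [0.4, -0.1, 0.5]
opening: 0.578
grasp_force: 0.0
```

Emit:
drive_tool:
  motion:
    - [[0,0,0],[0,0,0]]
    - [[0,0,0],[0,0,0]]
    - [[0,0,0],[0,0,0]]
    - [[0,0,0],[0,0,0]]
    - [[0,0,0],[0,0,0]]
  gripper: 0

```text
time_s: 5.6
position: [0.6406, -0.1618, 0.0405]
tcp_rot: [[-0.63, 0.777, 0.001], [0.777, 0.63, 0.001], [0.0, 0.001, -1.0]]
force: [4.9, 6.2, -1.1]
opening: 0.233
grasp_force: 4.5
```

```bash
python3 go.py 641 -161 33 183.6; python3 -c "
from rig import *; print(read_state()['moment'])"
```

```text
t 5.6 pos [ 640.6 -161.8   40.5] yaw 129.04 tilt 0.06
shift [0.4 0.8 7.5] turn z -0.952 j [-24.  46.  84.   0.  50. -63.] F [ 4.9  6.2 -1.1] op 0.233 gf 4.5
[ 1.25410526 -1.15958228 -0.09971779]
```

Still closing, so I wait a little longer.

Emit:
drive_tool:
  motion:
    - [[0,0,0],[0,0,0]]
    - [[0,0,0],[0,0,0]]
    - [[0,0,0],[0,0,0]]

```text
time_s: 5.9
position: [0.6422, -0.1597, 0.0404]
tcp_rot: [[-0.629, 0.777, 0.004], [0.777, 0.629, 0.003], [-0.0, 0.005, -1.0]]
force: [4.9, 6.1, -3.1]
opening: 0.157
grasp_force: 30.0
```

```bash
python3 go.py 641 -161 40 183.6; python3 -c "
from rig import *; print(read_state()['moment'])"
```

```text
t 5.9 pos [ 642.2 -159.7   40.4] yaw 129.01 tilt 0.27
shift [-0.2 -1.8  0.4] turn z -0.953 j [-24.  46.  84.   0.  50. -63.] F [ 4.9  6.1 -3.1] op 0.157 gf 30.0
[ 0.95968298 -0.91657826 -0.06885245]
```

Gripped at 13.7 mm, which matches the bar. Now I turn the knob open by −0.92 rad.

Emit:
drive_tool:
  motion:
    - [[0,2,0],[0,0,-0.12]]
    - [[0,0,0],[0,0,-0.12]]
    - [[0,0,0],[0,0,-0.12]]
    - [[0,0,0],[0,0,-0.12]]
    - [[0,0,0],[0,0,-0.12]]

```text
time_s: 6.4
position: [0.6418, -0.1603, 0.0404]
tcp_rot: [[-0.96, 0.28, -0.0], [0.28, 0.96, 0.001], [0.0, 0.0, -1.0]]
force: [-0.3, -0.0, -0.3]
opening: 0.162
grasp_force: 30.0
```

Emit:
drive_tool:
  motion:
    - [[0,0,0],[0,0,-0.12]]
    - [[0,0,0],[0,0,-0.12]]
    - [[0,0,0],[0,0,-0.08]]
    - [[0,0,0],[0,0,0]]
    - [[0,0,0],[0,0,0]]

```text
time_s: 6.9
position: [0.642, -0.1607, 0.0404]
tcp_rot: [[-1.0, -0.028, 0.0], [-0.028, 1.0, 0.001], [-0.0, 0.001, -1.0]]
force: [0.8, -0.2, -1.0]
opening: 0.167
grasp_force: 30.0
```

```bash
python3 go.py 641 -161 40 183.6; python3 -c "
from rig import *; print(read_state()['moment'])"
```

```text
t 6.9 pos [ 642.  -160.7   40.4] yaw -178.42 tilt 0.04
shift [ 1.  -0.3  0.4] turn z -0.035 j [ -24.   46.   84.    0.   51. -115.] F [ 0.8 -0.2 -1. ] op 0.167 gf 30.0
[ 0.06919673 -0.25336514 -0.7309551 ]
```

The knob hit the open stop (moment −0.7), so the orange clamp is open. Next I'll release it and lock the green one.

Emit:
drive_tool:
  motion:
    - [[0,0,0],[0,0,0.03]]
    - [[0,0,0],[0,0,0]]
    - [[0,0,0],[0,0,0]]
    - [[0,0,-30],[0,0,0]]
    - [[0,0,-45],[0,0,0]]
  gripper: 0.6

```text
time_s: 7.4
position: [0.6394, -0.1598, 0.113]
tcp_rot: [[-1.0, -0.002, -0.007], [-0.002, 1.0, 0.003], [0.007, 0.003, -1.0]]
force: [1.7, -0.7, 0.6]
opening: 0.528
grasp_force: 0.0
```

Emit:
drive_tool:
  motion:
    - [[-3,40,0],[0,0,0.15]]
    - [[0,40,0],[0,0,0.15]]
    - [[0,30,0],[0,0,0.15]]
    - [[0,30,0],[0,0,0.15]]
    - [[0,30,0],[0,0,0.15]]

```text
time_s: 7.9
position: [0.6892, 0.0009, 0.1157]
tcp_rot: [[-0.729, 0.684, -0.001], [0.684, 0.729, -0.0], [0.001, -0.001, -1.0]]
force: [1.0, -0.5, -0.0]
opening: 0.596
grasp_force: 0.0
```

```bash
python3 go.py 658 42.5 41 137; python3 - <<'E'
from h import *
crop("top",200,140,250,187,3.2,"pics/t2.png")
E
```

```text
t 7.9 pos [689.2   0.9 115.7] yaw 136.82 tilt 0.06
shift [51.2  9.1 74.7] turn z -0.003 j [ -9.  42.  77.  -0.  61. -56.] F [ 1.  -0.5 -0. ] op 0.596 gf 0.0
```

View pics/t2.png

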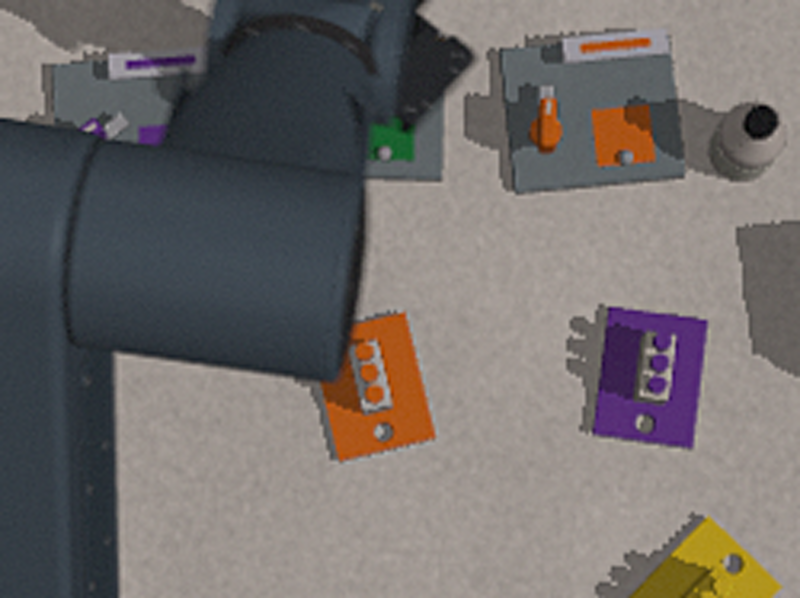

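The orange toe now points along +x, at crop (546,90), so that clamp is open. Carriers haven't moved. Next is the green knob.

Emit:
drive_tool:
  motion:
    - [[26,5,0],[0,0,0]]
    - [[25,4,0],[0,0,0]]
    - [[0,0,35],[0,0,0]]
    - [[0,0,30],[0,0,0]]
    - [[0,0,10],[0,0,0]]

```text
time_s: 8.45
position: [0.6558, 0.041, 0.0376]
tcp_rot: [[-0.734, 0.68, -0.006], [0.68, 0.734, 0.0], [0.005, -0.004, -1.0]]
force: [-0.2, -0.5, -1.0]
opening: 0.599
grasp_force: 0.0
```

Emit:
drive_tool:
  motion:
    - [[0,0,0],[0,0,0]]
    - [[0,0,0],[0,0,0]]
    - [[0,0,0],[0,0,0]]
    - [[0,0,0],[0,0,0]]
    - [[0,0,0],[0,0,0]]
  gripper: 0

```text
time_s: 8.95
position: [0.659, 0.0404, 0.0417]
tcp_rot: [[-0.733, 0.681, 0.002], [0.681, 0.733, -0.0], [-0.002, 0.001, -1.0]]
force: [0.1, -0.0, -0.3]
opening: 0.233
grasp_force: 0.0
```

Emit:
drive_tool:
  motion:
    - [[0,0,0],[0,0,0]]
    - [[0,0,0],[0,0,0]]
    - [[0,0,0],[0,0,0]]
    - [[0,0,0],[0,0,0]]

```text
time_s: 9.35
position: [0.6608, 0.0424, 0.0417]
tcp_rot: [[-0.732, 0.682, 0.006], [0.682, 0.732, 0.002], [-0.003, 0.006, -1.0]]
force: [3.4, 5.5, 0.2]
opening: 0.156
grasp_force: 30.0
```

```bash
python3 go.py 658 42.5 41 86.9
```

```text
t 9.3 pos [660.8  42.4  41.7] yaw 137.04 tilt 0.37
shift [ 2.2 -1.8  0.7] turn z 0.875 j [ -6.  46.  84.   0.  50. -53.] F [3.4 5.5 0.2] op 0.156 gf 30.0
```

Emit:
drive_tool:
  motion:
    - [[0,2.5,0],[0,0,0.12]]
    - [[0,0,0],[0,0,0.12]]
    - [[0,0,0],[0,0,0.12]]
    - [[0,0,0],[0,0,0.12]]
    - [[0,0,0],[0,0,0.12]]

```text
time_s: 9.85
position: [0.6601, 0.0421, 0.0416]
tcp_rot: [[-0.216, 0.976, 0.0], [0.976, 0.216, -0.001], [-0.001, 0.0, -1.0]]
force: [-1.3, 0.3, 4.4]
opening: 0.16
grasp_force: 30.0
```

Emit:
drive_tool:
  motion:
    - [[0,0,0],[0,0,0.1]]
    - [[0,0,0],[0,0,0.06]]
    - [[0,0,0],[0,0,0.04]]
    - [[0,0,0],[0,0,0]]

```text
time_s: 10.25
position: [0.6598, 0.042, 0.0416]
tcp_rot: [[-0.022, 1.0, -0.0], [1.0, 0.022, -0.001], [-0.001, -0.0, -1.0]]
force: [-2.7, -2.0, 5.4]
opening: 0.155
grasp_force: 30.0
```

```bash
python3 go.py 658 42.5 41 86.9;python3 -c "
from rig import *; print(read_state()['moment'])"
```

```text
t 10.2 pos [659.8  42.   41.6] yaw 91.28 tilt 0.04
shift [ 0.5 -1.8  0.6] turn z 0.076 j [-6. 46. 84. -0. 51. -7.] F [-2.7 -2.   5.4] op 0.155 gf 30.0
[-0.29980176  0.27990043 -0.02518286]
```

Emit:
drive_tool:
  motion:
    - [[0,0,0],[0,0,0.04]]
    - [[0,0,0],[0,0,0.04]]
    - [[0,0,0],[0,0,0]]

```text
time_s: 10.55
position: [0.6598, 0.042, 0.0416]
tcp_rot: [[0.055, 0.998, -0.0], [0.998, -0.055, -0.001], [-0.001, -0.0, -1.0]]
force: [-2.8, -0.8, 6.5]
opening: 0.158
grasp_force: 30.0
```

```bash
python3 go.py 658 42.5 41 86.9;python3 -c "
from rig import *; print(read_state()['moment'])"
```

```text
t 10.6 pos [659.8  42.   41.6] yaw 86.82 tilt 0.07
shift [ 0.4 -1.8  0.6] turn z -0.001 j [-6. 46. 84. -0. 51. -3.] F [-2.8 -0.8  6.5] op 0.158 gf 30.0
[-0.23026445  0.34550292  0.31548371]
```

Torque rose at the stop, so green is locked. Next is the purple knob.

Emit:
drive_tool:
  motion:
    - [[0,0,0],[0,0,-0.03]]
    - [[0,0,0],[0,0,0]]
    - [[0,0,0],[0,0,0]]
    - [[0,0,-30],[0,0,0]]
    - [[0,0,-45],[0,0,0]]
  gripper: 0.6

```text
time_s: 11.05
position: [0.6574, 0.0427, 0.1127]
tcp_rot: [[0.028, 1.0, -0.008], [1.0, -0.028, 0.001], [0.001, -0.008, -1.0]]
force: [1.4, 0.2, 0.9]
opening: 0.525
grasp_force: 0.0
```

Emit:
drive_tool:
  motion:
    - [[0,0,0],[0,0,-0.15]]
    - [[0,0,0],[0,0,-0.15]]
    - [[0,0,0],[0,0,-0.15]]
    - [[0,0,0],[0,0,-0.15]]
    - [[0,0,0],[0,0,-0.12]]

```text
time_s: 11.55
position: [0.66, 0.0426, 0.1153]
tcp_rot: [[-0.642, 0.766, -0.0], [0.766, 0.642, 0.0], [0.0, -0.0, -1.0]]
force: [0.2, -0.4, 0.1]
opening: 0.598
grasp_force: 0.0
```

```bash
python3 go.py 637 229.5 41 130
```

```text
t 11.6 pos [660.   42.6 115.3] yaw 129.96 tilt 0.02
shift [158.  102.5  74.3] turn z -0.001 j [ -6.  40.  82.   0.  58. -46.] F [ 0.2 -0.4  0.1] op 0.598 gf 0.0
```

Emit:
drive_tool:
  motion:
    - [[32,20.5,0],[0,0,0]]
    - [[32,20.5,0],[0,0,0]]
    - [[32,20.5,0],[0,0,0]]
    - [[32,20.5,0],[0,0,0]]
    - [[30,20.5,0],[0,0,0]]

```text
time_s: 12.05
position: [0.6376, 0.2311, 0.1152]
tcp_rot: [[-0.638, 0.77, -0.0], [0.77, 0.638, 0.0], [0.0, -0.0, -1.0]]
force: [0.4, -0.7, 0.3]
opening: 0.603
grasp_force: 0.0
```

Emit:
drive_tool:
  motion:
    - [[0,0,0],[0,0,0]]
    - [[0,0,30],[0,0,0]]
    - [[0,0,30],[0,0,0]]
    - [[0,0,14],[0,0,0]]
    - [[0,0,0],[0,0,0]]

```text
time_s: 12.55
position: [0.6362, 0.2284, 0.0388]
tcp_rot: [[-0.638, 0.77, -0.006], [0.77, 0.638, -0.001], [0.003, -0.005, -1.0]]
force: [-0.8, -0.0, -0.9]
opening: 0.599
grasp_force: 0.0
```

Emit:
drive_tool:
  motion:
    - [[0,0,0],[0,0,0]]
    - [[0,0,0],[0,0,0]]
    - [[0,0,0],[0,0,0]]
    - [[0,0,0],[0,0,0]]
    - [[0,0,0],[0,0,0]]
  gripper: 0

```text
time_s: 13.05
position: [0.6385, 0.2295, 0.0423]
tcp_rot: [[-0.638, 0.77, 0.001], [0.77, 0.638, 0.0], [-0.001, 0.001, -1.0]]
force: [0.7, 0.8, -0.9]
opening: 0.232
grasp_force: 0.0
```

Emit:
drive_tool:
  motion:
    - [[0,0,0],[0,0,0]]
    - [[0,0,0],[0,0,0]]
    - [[0,0,0],[0,0,0]]
    - [[0,0,0],[0,0,0]]

```text
time_s: 13.45
position: [0.639, 0.23, 0.0421]
tcp_rot: [[-0.638, 0.77, 0.002], [0.77, 0.638, 0.001], [-0.001, 0.002, -1.0]]
force: [2.6, 2.9, 2.1]
opening: 0.16
grasp_force: 30.0
```

```bash
python3 go.py 637 229.5 41 182.9;python3 -c "
from rig import *; print(read_state()['moment'])"
```

```text
t 13.4 pos [639.  230.   42.1] yaw 129.65 tilt 0.13
shift [ 0.9 -1.9  1.1] turn z -0.929 j [ 10.  47.  81.   0.  52. -29.] F [2.6 2.9 2.1] op 0.16 gf 30.0
[ 0.38231457 -0.34975575  0.02597232]
```

Emit:
drive_tool:
  motion:
    - [[0,1,0],[0,0,-0.12]]
    - [[0,0,0],[0,0,-0.12]]
    - [[0,0,0],[0,0,-0.12]]
    - [[0,0,0],[0,0,-0.12]]
    - [[0,0,0],[0,0,-0.12]]

```text
time_s: 13.95
position: [0.6394, 0.2306, 0.0421]
tcp_rot: [[-0.963, 0.271, 0.001], [0.271, 0.963, 0.001], [-0.001, 0.001, -1.0]]
force: [0.5, 2.4, 2.3]
opening: 0.155
grasp_force: 30.0
```

Emit:
drive_tool:
  motion:
    - [[0,0,0],[0,0,-0.12]]
    - [[0,0,0],[0,0,-0.12]]
    - [[0,0,0],[0,0,-0.07]]
    - [[0,0,0],[0,0,0]]

```text
time_s: 14.35
position: [0.6396, 0.2309, 0.0421]
tcp_rot: [[-1.0, -0.028, 0.002], [-0.028, 1.0, 0.002], [-0.002, 0.002, -1.0]]
force: [0.9, 4.3, 2.7]
opening: 0.171
grasp_force: 30.6
```

```bash
python3 go.py 637 229.5 41 182.9;python3 -c "
from rig import *; print(read_state()['moment'])"
```

```text
t 14.3 pos [639.6 230.9  42.1] yaw -178.38 tilt 0.15
shift [ 2.6 -1.3  1.1] turn z -0.022 j [ 10.  47.  81.   0.  52. -81.] F [0.9 4.3 2.7] op 0.171 gf 30.6
[ 0.74156744 -0.35320062 -0.60421336]
```

Purple reached its open stop. I'll release, lift and re-measure the carriers.

Emit:
drive_tool:
  motion:
    - [[0,0,0],[0,0,0.03]]
    - [[0,0,0],[0,0,0]]
    - [[0,0,0],[0,0,0]]
    - [[0,0,-40],[0,0,0]]
    - [[0,0,-50],[0,0,0]]
  gripper: 0.6

```text
time_s: 14.85
position: [0.6358, 0.229, 0.1286]
tcp_rot: [[-1.0, -0.001, -0.009], [-0.001, 1.0, -0.002], [0.009, -0.002, -1.0]]
force: [0.8, -0.7, -1.0]
opening: 0.53
grasp_force: 0.0
```

```bash
cat > car.py <<'E'
from fit import *
# fit each carrier's plate as a rectangle by its colour mask (image code), then refine with the yaw
H={'purple':(125,150),'orange':(4,16)}
def plate(col,roi,n="top",z=.010):
    i=capture(n); h=cv2.cvtColor(i,cv2.COLOR_RGB2HSV); lo,hi=H[col]
    m=((h[...,0]>=lo)&(h[...,0]<=hi)&(h[...,1]>120)&(h[...,2]>40)).astype(np.uint8)
    M=np.zeros_like(m); x,y,w,hh=roi; M[y:y+hh,x:x+w]=m[y:y+hh,x:x+w]
    c=max(cv2.findContours(M,cv2.RETR_EXTERNAL,cv2.CHAIN_APPROX_NONE)[0],key=cv2.contourArea)[:,0,:]
    W=np.array([px(n,*p,z) for p in c])*1e3
    r=cv2.minAreaRect(W.astype(np.float32)); print(col,"centre",np.round(r[0],1),"size",np.round(r[1],1),"ang",round(r[2],1))
E
python3 - <<'E'
from car import *
plate('purple',(370,225,80,70)); plate('orange',(280,225,75,70))
E
python3 go.py 431 -244 120 171
```

```text
purple centre [ 432.3 -244.1] size [ 82.9 108.2] ang 80.6
orange centre [429.   -8.5] size [109.9  83.7] ang 12.6
t 14.9 pos [643.6 230.7 138.7] yaw -179.91 tilt 0.77
shift [ 213.6 -474.4   15. ] turn z 0.159 j [ 10.  40.  78.  -0.  62. -80.] F [ 0.8 -0.9  0.2] op 0.573 gf 0.0
```

Emit:
drive_tool:
  motion:
    - [[35,-40,0],[0,0,0]]
    - [[35,-40,0],[0,0,0]]
    - [[35,-40,0],[0,0,0]]
    - [[35,-40,0],[0,0,0]]
    - [[35,-40,0],[0,0,0]]

```text
time_s: 15.45
position: [0.4725, 0.0405, 0.1314]
tcp_rot: [[-1.0, -0.002, -0.001], [-0.002, 1.0, -0.001], [0.001, -0.001, -1.0]]
force: [-0.0, -1.9, -0.3]
opening: 0.599
grasp_force: 0.0
```

Emit:
drive_tool:
  motion:
    - [[33,-39,0],[0,0,-0.11]]
    - [[0,0,0],[0,0,-0.11]]
    - [[0,0,0],[0,0,0]]

```text
time_s: 15.75
position: [0.4411, 0.0024, 0.1315]
tcp_rot: [[-0.976, -0.216, -0.001], [-0.216, 0.976, 0.0], [0.001, 0.0, -1.0]]
force: [0.8, 0.1, -0.5]
opening: 0.597
grasp_force: 0.0
```

```bash
python3 go.py 436 -8 13 192.4
```

```text
t 15.8 pos [441.1   2.4 131.5] yaw -167.5 tilt 0.06
shift [  7.1  -9.  118.5] turn z 0.002 j [ -14.   25.  113.   -0.   42. -117.] F [ 0.8  0.1 -0.5] op 0.597 gf 0.0
```

Emit:
drive_tool:
  motion:
    - [[7,-9,0],[0,0,0]]
    - [[0,0,40],[0,0,0]]
    - [[0,0,40],[0,0,0]]
    - [[0,0,25],[0,0,0]]
    - [[0,0,10],[0,0,0]]

```text
time_s: 16.25
position: [0.4367, -0.0062, 0.0143]
tcp_rot: [[-0.976, -0.22, -0.004], [-0.22, 0.976, 0.001], [0.003, 0.002, -1.0]]
force: [0.6, 0.7, -0.1]
opening: 0.601
grasp_force: 0.0
```

Emit:
drive_tool:
  motion:
    - [[0,0,0],[0,0,0]]
    - [[0,0,0],[0,0,0]]

```text
time_s: 16.45
position: [0.438, -0.0067, 0.017]
tcp_rot: [[-0.976, -0.22, 0.001], [-0.22, 0.976, -0.0], [-0.001, -0.0, -1.0]]
force: [0.3, -1.0, 0.7]
opening: 0.601
grasp_force: 0.0
```

```bash
python3 go.py 436 -8 13 192.4; python3 - <<'E'
from h import *
crop("scene",250,190,160,120,5,"pics/s2.png")
E
```

```text
t 16.4 pos [438.   -6.7  17. ] yaw -167.3 tilt 0.05
shift [ 2.2 -0.9  4. ] turn z 0.005 j [ -16.   40.  117.   -0.   23. -118.] F [ 0.3 -1.   0.7] op 0.601 gf 0.0
```

View pics/s2.png

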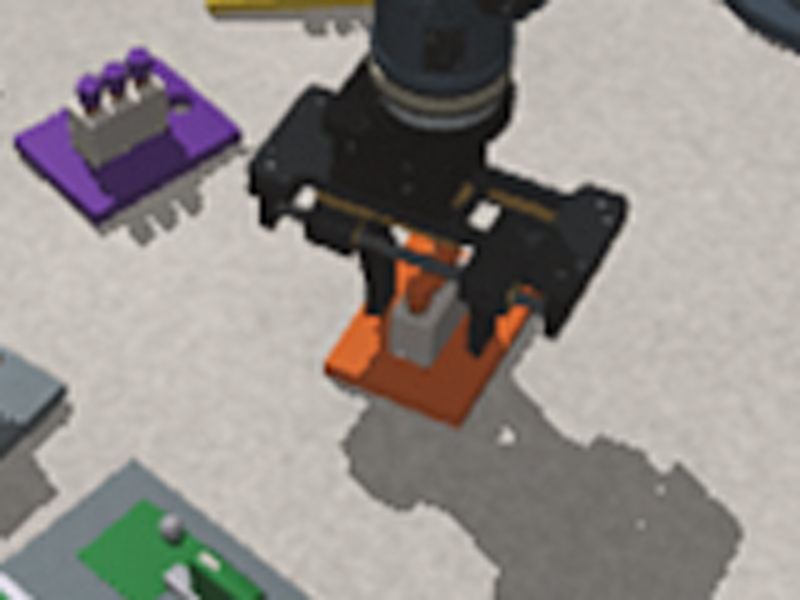

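Straddling the block (crop (425,320)) correctly; green toe points at −y. Lower a bit and close.

Emit:
drive_tool:
  motion:
    - [[2,0,3],[0,0,0]]
    - [[0,0,0],[0,0,0]]
    - [[0,0,0],[0,0,0]]
    - [[0,0,0],[0,0,0]]
    - [[0,0,0],[0,0,0]]
  gripper: 0

```text
time_s: 17.0
position: [0.4357, -0.0073, 0.0139]
tcp_rot: [[-0.976, -0.219, 0.001], [-0.219, 0.976, -0.0], [-0.001, -0.0, -1.0]]
force: [-1.1, 0.4, 3.8]
opening: 0.294
grasp_force: 30.0
```

Emit:
drive_tool:
  motion:
    - [[0,0,0],[0,0,0]]
    - [[0,0,0],[0,0,0]]
    - [[0,0,0],[0,0,0]]

```text
time_s: 17.3
position: [0.4357, -0.0074, 0.0139]
tcp_rot: [[-0.976, -0.219, 0.001], [-0.219, 0.976, -0.0], [-0.001, -0.0, -1.0]]
force: [0.3, -0.2, 5.5]
opening: 0.296
grasp_force: 30.0
```

Emit:
drive_tool:
  motion:
    - [[0,0,-20],[0,0,0]]
    - [[0,0,-30],[0,0,0]]
    - [[0,0,-40],[0,0,0]]
    - [[0,0,-40],[0,0,0]]
    - [[0,0,0],[0,0,0]]

```text
time_s: 17.8
position: [0.4379, -0.0077, 0.1469]
tcp_rot: [[-0.976, -0.22, 0.008], [-0.22, 0.976, -0.002], [-0.008, -0.004, -1.0]]
force: [1.5, -1.2, -5.3]
opening: 0.298
grasp_force: 30.0
```

```bash
python3 go.py 642 -226 130 183.6; python3 - <<'E'
from h import *
i=capture("top"); crop("top",240,140,200,140,4,"pics/c3.png",i)
E
```

```text
t 17.8 pos [437.9  -7.7 146.9] yaw -167.31 tilt 0.5
shift [-151.  -257.8   19.1] turn z 0.159 j [ -16.   23.  113.    0.   43. -118.] F [ 1.5 -1.2 -5.3] op 0.298 gf 30.0
```

View pics/c3.png

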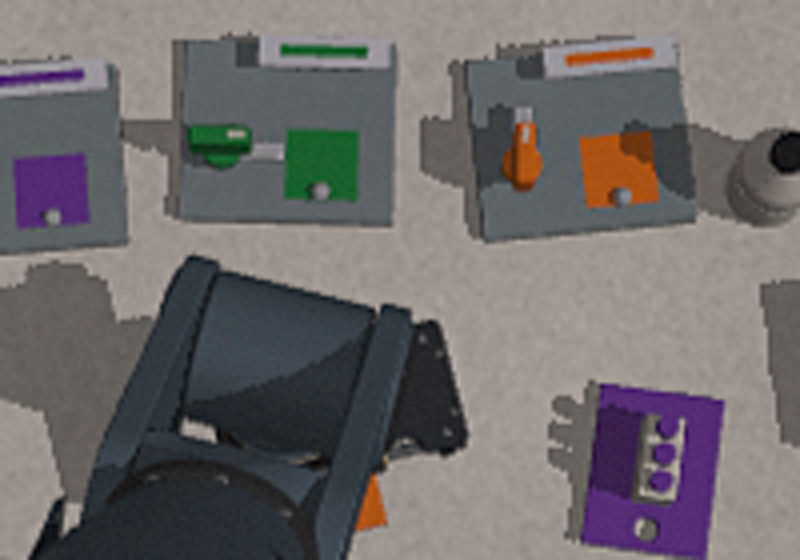

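```bash
python3 - <<'E'
from h import *
for z in(.105,): print(px("top",240+788.5/4-.5,140+150/4-.5,z))
i=capture("scene"); 
E
python3 go.py 647.5 -228.4 120 183
```

```text
[ 0.62756739 -0.32752149]
t 17.9 pos [435.   -7.  143.4] yaw -167.32 tilt 0.0
shift [-158.8 -262.7   23.4] turn z 0.169 j [ -16.   24.  113.    0.   43. -118.] F [-0.8  0.7 -6.3] op 0.296 gf 30.0
```

Emit:
drive_tool:
  motion:
    - [[0,0,0],[0,0,0.085]]
    - [[0,0,0],[0,0,0.084]]
    - [[-20,-23,0],[0,0,0]]
    - [[-25,-29,0],[0,0,0]]
    - [[-25,-29,0],[0,0,0]]

```text
time_s: 18.4
position: [0.508, -0.0842, 0.1404]
tcp_rot: [[-0.999, -0.053, -0.006], [-0.053, 0.999, 0.003], [0.006, 0.003, -1.0]]
force: [0.8, 0.5, -5.0]
opening: 0.3
grasp_force: 30.0
```

Emit:
drive_tool:
  motion:
    - [[-25,-29,0],[0,0,0]]
    - [[-25,-29,0],[0,0,0]]
    - [[-25,-29,0],[0,0,0]]
    - [[-25,-29,0],[0,0,0]]
    - [[-20,-23,0],[0,0,0]]

```text
time_s: 18.9
position: [0.6359, -0.2179, 0.1386]
tcp_rot: [[-0.999, -0.051, -0.006], [-0.051, 0.999, 0.003], [0.006, 0.003, -1.0]]
force: [-0.5, -0.4, -5.2]
opening: 0.295
grasp_force: 30.0
```

Emit:
drive_tool:
  motion:
    - [[-10,-12,0],[0,0,0]]
    - [[0,0,0],[0,0,0]]
    - [[0,0,0],[0,0,0]]

```text
time_s: 19.2
position: [0.6446, -0.2269, 0.1394]
tcp_rot: [[-0.999, -0.052, -0.007], [-0.052, 0.999, 0.005], [0.007, 0.005, -1.0]]
force: [-1.2, -0.4, -5.6]
opening: 0.293
grasp_force: 30.0
```

```bash
python3 go.py 647.5 -228.4 40 183; python3 - <<'E'
from h import *
crop("scene",150,190,160,120,5,"pics/s3.png")
E
```

```text
t 19.2 pos [ 644.6 -226.9  139.4] yaw -177.03 tilt 0.5
shift [-3.5 -2.1 99.4] turn z -0.001 j [ -29.   40.   77.    0.   64. -122.] F [-1.2 -0.4 -5.6] op 0.293 gf 30.0
```

View pics/s3.png

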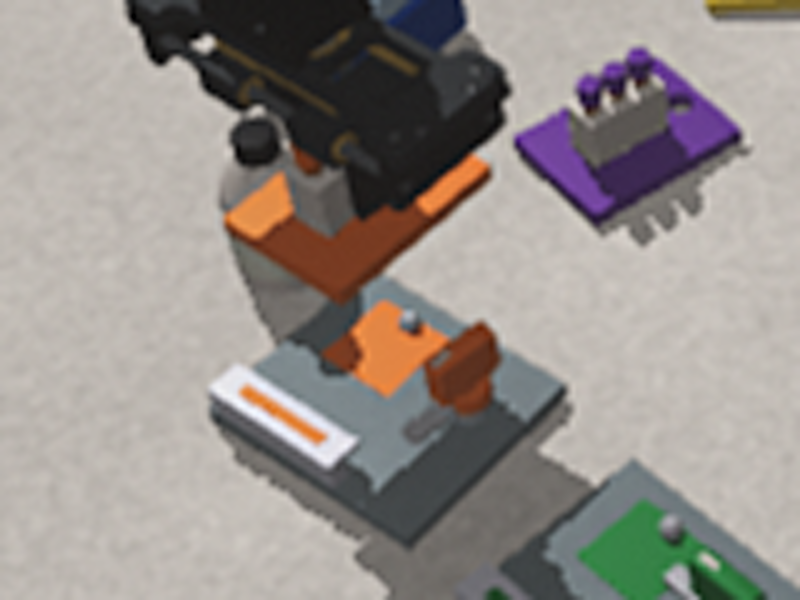

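Carrier held level above the orange dock; toe open. Lower to just above the pin and drop (staying high because of the lyse bottle).

Emit:
drive_tool:
  motion:
    - [[-3,-2,0],[0,0,0]]
    - [[0,0,35],[0,0,0]]
    - [[0,0,30],[0,0,0]]
    - [[0,0,20],[0,0,0]]
    - [[0,0,0],[0,0,0]]

```text
time_s: 19.75
position: [0.6472, -0.2279, 0.0548]
tcp_rot: [[-0.999, -0.053, -0.008], [-0.053, 0.999, 0.004], [0.008, 0.005, -1.0]]
force: [-0.4, 0.7, -5.8]
opening: 0.299
grasp_force: 30.0
```

Emit:
drive_tool:
  motion:
    - [[0,0,0],[0,0,0]]
    - [[0,0,0],[0,0,0]]
    - [[0,0,0],[0,0,0]]

```text
time_s: 20.05
position: [0.6517, -0.2308, 0.0606]
tcp_rot: [[-0.999, -0.052, 0.003], [-0.052, 0.999, -0.002], [-0.003, -0.002, -1.0]]
force: [-0.4, -0.6, -5.3]
opening: 0.302
grasp_force: 30.0
```

```bash
python3 go.py 647.5 -228.4 40 183
```

```text
t 20.1 pos [ 651.7 -230.8   60.6] yaw -177.0 tilt 0.22
shift [ 4.1  2.7 20.6] turn z 0.0 j [ -29.   46.   79.    0.   55. -122.] F [-0.4 -0.6 -5.3] op 0.302 gf 30.0
```

Emit:
drive_tool:
  motion:
    - [[4,2.5,10],[0,0,0]]
    - [[0,0,9],[0,0,0]]
    - [[0,0,0],[0,0,0]]
    - [[0,0,0],[0,0,0]]
    - [[0,0,0],[0,0,0]]

```text
time_s: 20.55
position: [0.6465, -0.2282, 0.0395]
tcp_rot: [[-0.999, -0.052, 0.0], [-0.052, 0.999, -0.0], [-0.0, -0.0, -1.0]]
force: [-0.2, 0.1, -6.1]
opening: 0.298
grasp_force: 30.0
```

```bash
python3 go.py 647.5 -228.4 40 183
```

```text
t 20.6 pos [ 646.5 -228.2   39.5] yaw -177.01 tilt 0.02
shift [-1.  -0.3 -0.5] turn z -0.0 j [ -29.   47.   80.    0.   53. -122.] F [-0.2  0.1 -6.1] op 0.298 gf 30.0
```

Emit:
drive_tool:
  motion:
    - [[0,0,0],[0,0,0]]
    - [[0,0,0],[0,0,0]]
    - [[0,0,0],[0,0,0]]
    - [[0,0,0],[0,0,0]]
    - [[0,0,-20],[0,0,0]]
  gripper: 0.6

```text
time_s: 21.05
position: [0.6443, -0.227, 0.0574]
tcp_rot: [[-0.999, -0.052, -0.005], [-0.052, 0.999, 0.003], [0.005, 0.003, -1.0]]
force: [0.0, -0.0, -0.6]
opening: 0.58
grasp_force: 0.0
```

Emit:
drive_tool:
  motion:
    - [[0,0,-40],[0,0,0]]
    - [[0,0,-30],[0,0,0]]
    - [[0,0,0],[0,0,0.14]]
    - [[0,0,0],[0,0,0.15]]
    - [[0,0,0],[0,0,0.15]]

```text
time_s: 21.55
position: [0.6465, -0.2281, 0.1306]
tcp_rot: [[-0.923, 0.384, 0.001], [0.384, 0.923, -0.001], [-0.001, -0.0, -1.0]]
force: [0.4, 0.2, 0.2]
opening: 0.598
grasp_force: 0.0
```

Emit:
drive_tool:
  motion:
    - [[0,0,0],[0,0,0.14]]
    - [[0,0,0],[0,0,0.15]]
    - [[0,0,0],[0,0,0.15]]
    - [[0,0,0],[0,0,0.15]]
    - [[0,0,0],[0,0,0.15]]
  gripper: 0

```text
time_s: 22.05
position: [0.6463, -0.228, 0.1299]
tcp_rot: [[-0.423, 0.906, 0.0], [0.906, 0.423, -0.0], [-0.0, 0.0, -1.0]]
force: [0.1, 0.7, 1.1]
opening: 0.231
grasp_force: 0.0
```

Emit:
drive_tool:
  motion:
    - [[0,0,0],[0,0,0.14]]
    - [[0,0,0],[0,0,0.15]]
    - [[0,0,0],[0,0,0.1]]
    - [[0,0,0],[0,0,0]]

```text
time_s: 22.45
position: [0.6464, -0.2281, 0.1299]
tcp_rot: [[-0.053, 0.999, 0.001], [0.999, 0.053, -0.0], [-0.0, 0.001, -1.0]]
force: [0.6, 0.7, -0.2]
opening: 0.005
grasp_force: 0.0
```

```bash
python3 go.py 545 -233 120 93; python3 - <<'E'
from h import *
crop("scene",150,190,160,120,5,"pics/s4.png")
E
```

```text
t 22.4 pos [ 646.4 -228.1  129.9] yaw 93.05 tilt 0.04
shift [   0.5 -101.5    9.8] turn z 0.001 j [-29.  41.  77.   0.  62. -32.] F [ 0.6  0.7 -0.2] op 0.005 gf 0.0
```

View pics/s4.png

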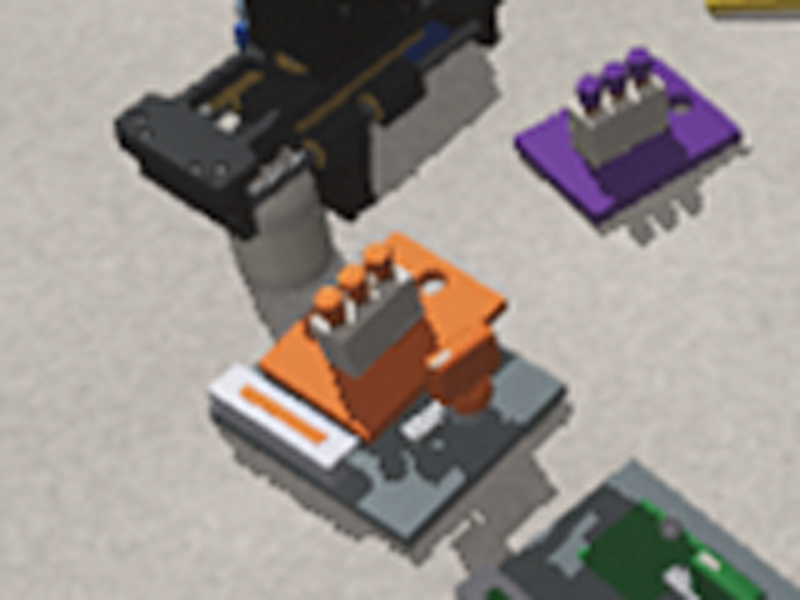

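Orange is set down: tilted on the pin, far edge just short of the lip, toe clear. Back off and push.

Emit:
drive_tool:
  motion:
    - [[0,-40,0],[0,0,0]]
    - [[0,-40,0],[0,0,0]]
    - [[0,-22,0],[0,0,0]]
    - [[0,0,40],[0,0,0]]
    - [[0,0,40],[0,0,0]]

```text
time_s: 23.0
position: [0.5453, -0.2346, 0.0508]
tcp_rot: [[-0.054, 0.999, 0.005], [0.999, 0.054, -0.003], [-0.003, 0.004, -1.0]]
force: [-0.1, -1.0, -0.7]
opening: 0.007
grasp_force: 0.0
```

Emit:
drive_tool:
  motion:
    - [[0,0,15],[0,0,0]]
    - [[0,0,11],[0,0,0]]
    - [[0,0,0],[0,0,0]]
    - [[0,0,0],[0,0,0]]
    - [[0,0,0],[0,0,0]]

```text
time_s: 23.5
position: [0.5456, -0.234, 0.025]
tcp_rot: [[-0.053, 0.999, 0.003], [0.999, 0.053, -0.002], [-0.002, 0.002, -1.0]]
force: [0.0, -0.4, -0.2]
opening: 0.004
grasp_force: 0.0
```

```bash
python3 go.py 565 -232.5 21 93
```

```text
t 23.5 pos [ 545.6 -234.    25. ] yaw 93.06 tilt 0.17
shift [ 0.5 19.5  4. ] turn z 0.001 j [-34.  44.  95.   0.  42. -37.] F [ 0.  -0.4 -0.2] op 0.004 gf 0.0
```

Emit:
drive_tool:
  motion:
    - [[0,6,3],[0,0,0]]
    - [[0,6,0],[0,0,0]]
    - [[0,5,0],[0,0,0]]
    - [[0,4,0],[0,0,0]]
    - [[0,4,0],[0,0,0]]

```text
time_s: 24.0
position: [0.5698, -0.232, 0.0206]
tcp_rot: [[-0.053, 0.999, 0.0], [0.999, 0.053, -0.0], [-0.0, 0.0, -1.0]]
force: [-0.2, -0.3, 0.7]
opening: 0.003
grasp_force: 0.0
```

Emit:
drive_tool:
  motion:
    - [[0,3,0],[0,0,0]]
    - [[0,3,0],[0,0,0]]
    - [[0,3,0],[0,0,0]]
    - [[0,0,0],[0,0,0]]

```text
time_s: 24.4
position: [0.5786, -0.2315, 0.0205]
tcp_rot: [[-0.053, 0.999, -0.0], [0.999, 0.053, 0.0], [0.0, -0.0, -1.0]]
force: [-0.6, 0.1, -0.2]
opening: 0.008
grasp_force: 0.0
```

Emit:
drive_tool:
  motion:
    - [[0,2,0],[0,0,0]]
    - [[0,2,0],[0,0,0]]
    - [[0,2,0],[0,0,0]]
    - [[0,0,0],[0,0,0]]

```text
time_s: 24.8
position: [0.5841, -0.231, 0.0202]
tcp_rot: [[-0.053, 0.999, -0.001], [0.999, 0.053, 0.001], [0.001, -0.001, -1.0]]
force: [-2.9, 0.3, -1.3]
opening: 0.009
grasp_force: 0.9
```

```bash
python3 go.py 591 -232.5 21 93
```

```text
t 24.8 pos [ 584.1 -231.    20.2] yaw 93.04 tilt 0.06
shift [-1.9  6.8 -0.8] turn z 0.001 j [-32.  46.  89.   0.  45. -35.] F [-2.9  0.3 -1.3] op 0.009 gf 0.9
```

Emit:
drive_tool:
  motion:
    - [[0,2.5,0],[0,0,0]]
    - [[0,2.5,0],[0,0,0]]
    - [[0,2.5,0],[0,0,0]]
    - [[0,2.5,0],[0,0,0]]
    - [[0,0,0],[0,0,0]]

```text
time_s: 25.3
position: [0.5958, -0.2311, 0.0209]
tcp_rot: [[-0.053, 0.999, 0.003], [0.999, 0.053, -0.001], [-0.001, 0.003, -1.0]]
force: [-1.2, -0.3, -0.5]
opening: 0.007
grasp_force: 0.2
```

Emit:
drive_tool:
  motion:
    - [[0,2,0],[0,0,0]]
    - [[0,2,0],[0,0,0]]
    - [[0,2,0],[0,0,0]]
    - [[0,0,0],[0,0,0]]

```text
time_s: 25.7
position: [0.5996, -0.2303, 0.0207]
tcp_rot: [[-0.053, 0.999, -0.002], [0.999, 0.053, 0.0], [0.0, -0.002, -1.0]]
force: [-4.5, 0.4, 1.9]
opening: 0.008
grasp_force: 2.5
```

```bash
python3 go.py 603 -232.5 21 93; python3 - <<'E'
from h import *
crop("scene",150,190,160,120,5,"pics/s5.png")
E
```

```text
t 25.7 pos [ 599.6 -230.3   20.7] yaw 93.05 tilt 0.1
shift [-2.4  3.3 -0.3] turn z 0.001 j [-31.  47.  87.  -0.  47. -34.] F [-4.5  0.4  1.9] op 0.008 gf 2.5
```

View pics/s5.png

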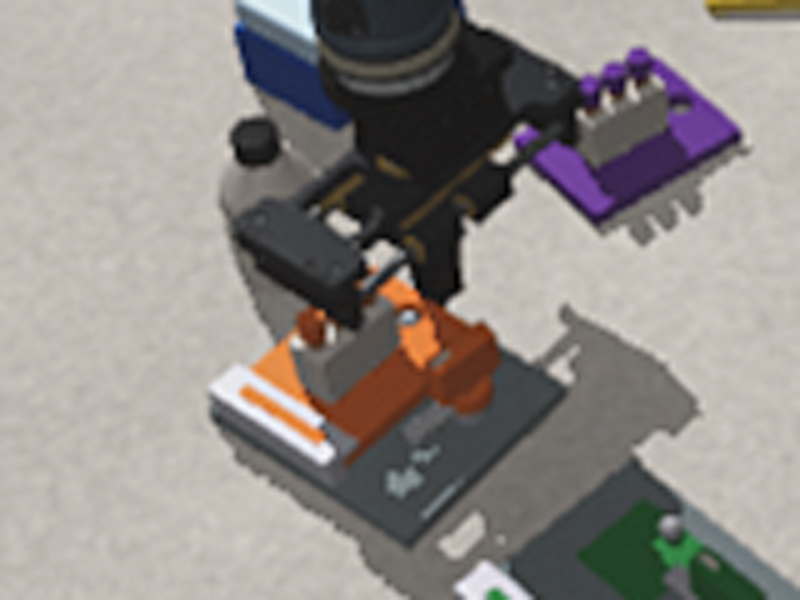

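The pin shows in the hole at crop (408,316). One gentle lower push to seat it.

Emit:
drive_tool:
  motion:
    - [[0,-5,0],[0,0,0]]
    - [[0,0,4],[0,0,0]]
    - [[0,0,0],[0,0,0]]
    - [[0,4,0],[0,0,0]]
    - [[0,2,0],[0,0,0]]

```text
time_s: 26.25
position: [0.6, -0.2304, 0.0163]
tcp_rot: [[-0.054, 0.999, -0.004], [0.999, 0.054, 0.0], [0.001, -0.004, -1.0]]
force: [-7.7, -2.8, 3.8]
opening: 0.005
grasp_force: 3.7
```

Emit:
drive_tool:
  motion:
    - [[0,1.5,0],[0,0,0]]
    - [[0,1.5,0],[0,0,0]]
    - [[0,0,0],[0,0,0]]

```text
time_s: 26.55
position: [0.6, -0.2303, 0.0163]
tcp_rot: [[-0.055, 0.998, -0.01], [0.998, 0.055, 0.001], [0.002, -0.01, -1.0]]
force: [-10.7, -3.2, 4.8]
opening: 0.004
grasp_force: 5.2
```

```bash
python3 go.py 603 -232.5 21 93
```

```text
t 26.6 pos [ 600.  -230.3   16.3] yaw 93.14 tilt 0.56
shift [-2.3  2.8 -4.7] turn z 0.002 j [-31.  47.  86.  -0.  47. -34.] F [-10.7  -3.2   4.8] op 0.004 gf 5.2
```

Solid stop at x=600. Back off, lift and check from the top.

Emit:
drive_tool:
  motion:
    - [[0,-10,0],[0,0,0]]
    - [[0,-20,-10],[0,0,0]]
    - [[0,0,-45],[0,0,0]]
    - [[0,0,-45],[0,0,0]]
    - [[50,0,0],[0,0,0]]
  gripper: 0.6

```text
time_s: 27.05
position: [0.5793, -0.1899, 0.1236]
tcp_rot: [[-0.046, 0.999, 0.02], [0.999, 0.047, -0.012], [-0.013, 0.019, -1.0]]
force: [1.2, 0.2, 0.6]
opening: 0.375
grasp_force: 0.0
```

Emit:
drive_tool:
  motion:
    - [[50,0,0],[0,0,0]]
    - [[50,0,0],[0,0,0]]
    - [[50,0,0],[0,0,0]]
    - [[0,0,0],[0,0,0]]

```text
time_s: 27.45
position: [0.5623, -0.0257, 0.1167]
tcp_rot: [[-0.059, 0.998, -0.001], [0.998, 0.059, 0.003], [0.003, -0.001, -1.0]]
force: [0.2, -0.9, 0.4]
opening: 0.592
grasp_force: 0.0
```

```bash
python3 - <<'E'
from car import *
i=capture("top"); a=i[145:215,350:450]; b=capture("scene")[225:305,185:275]
f=lambda q,w,h:cv2.resize(q[:,:,::-1],(w,h),interpolation=cv2.INTER_CUBIC)
cv2.imwrite("pics/m1.png",np.hstack([f(a,428,300),f(b,338,300)]))
plate('purple',(370,225,80,70)); plate('orange',(350,160,75,45),z=.022)
E
python3 go.py 641.5 -161 41 183
```

```text
purple centre [ 432.3 -244.1] size [ 82.9 108.2] ang 80.6
orange centre [ 654.5 -227.4] size [98.5 85.5] ang 2.6
t 27.6 pos [564.8 -33.  116.8] yaw 93.01 tilt 0.12
shift [-131.7   69.7   76.1] turn z -1.571 j [-15.  34.  96.  -0.  50. -18.] F [-0.5 -0.2 -0.1] op 0.598 gf 0.0
```

View pics/m1.png

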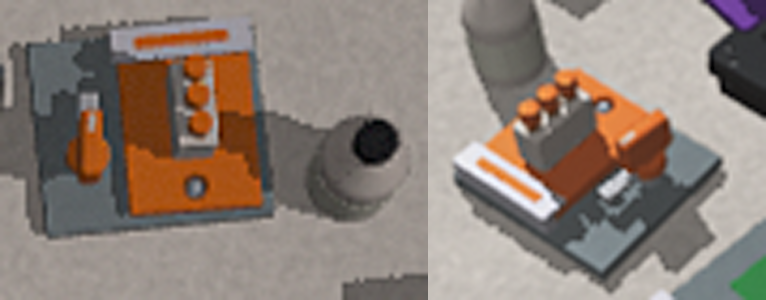

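Orange is seated: pin in the hole, near edge at dock −55, angle 2.6°. Next I lock its clamp.

Emit:
drive_tool:
  motion:
    - [[0,0,0],[0,0,-0.14]]
    - [[0,0,0],[0,0,-0.14]]
    - [[0,0,0],[0,0,-0.14]]
    - [[0,0,0],[0,0,-0.14]]
    - [[0,0,0],[0,0,-0.14]]

```text
time_s: 28.15
position: [0.5645, -0.0344, 0.1165]
tcp_rot: [[-0.686, 0.728, 0.001], [0.728, 0.686, -0.0], [-0.001, 0.001, -1.0]]
force: [0.6, 0.7, -0.5]
opening: 0.602
grasp_force: 0.0
```

Emit:
drive_tool:
  motion:
    - [[0,0,0],[0,0,-0.14]]
    - [[0,0,0],[0,0,-0.14]]
    - [[0,0,0],[0,0,-0.14]]
    - [[0,0,0],[0,0,-0.14]]
    - [[0,0,0],[0,0,-0.14]]

```text
time_s: 28.65
position: [0.5645, -0.0345, 0.1165]
tcp_rot: [[-0.993, 0.115, 0.001], [0.115, 0.993, -0.0], [-0.001, -0.0, -1.0]]
force: [-0.2, -0.5, 0.4]
opening: 0.598
grasp_force: 0.0
```

Emit:
drive_tool:
  motion:
    - [[0,0,0],[0,0,-0.14]]
    - [[-20,-30,0],[0,0,0]]
    - [[-20,-33,0],[0,0,0]]
    - [[-20,-33,0],[0,0,0]]
    - [[-15,-30,0],[0,0,0]]

```text
time_s: 29.15
position: [0.643, -0.1608, 0.1167]
tcp_rot: [[-1.0, -0.019, 0.002], [-0.019, 1.0, -0.001], [-0.002, -0.001, -1.0]]
force: [0.2, -0.6, -0.2]
opening: 0.601
grasp_force: 0.0
```

Emit:
drive_tool:
  motion:
    - [[0,0,0],[0,0,0]]
    - [[0,0,0],[0,0,0]]
    - [[0,0,0],[0,0,0]]

```text
time_s: 29.45
position: [0.6404, -0.1566, 0.1161]
tcp_rot: [[-1.0, -0.021, -0.002], [-0.021, 1.0, 0.001], [0.002, 0.001, -1.0]]
force: [-0.2, -0.0, -0.2]
opening: 0.599
grasp_force: 0.0
```

```bash
python3 go.py 641.7 -160.7 41 182
```

```text
t 29.4 pos [ 640.4 -156.6  116.1] yaw -178.81 tilt 0.11
shift [-1.3 -4.2 75.1] turn z -0.014 j [ -23.   40.   82.    0.   58. -115.] F [-0.2 -0.  -0.2] op 0.599 gf 0.0
```

Emit:
drive_tool:
  motion:
    - [[-1,-4,0],[0,0,0]]
    - [[0,0,30],[0,0,0]]
    - [[0,0,30],[0,0,0]]
    - [[0,0,15],[0,0,0]]
    - [[0,0,0],[0,0,0]]

```text
time_s: 29.95
position: [0.6406, -0.159, 0.0391]
tcp_rot: [[-1.0, -0.023, -0.005], [-0.023, 1.0, 0.002], [0.005, 0.002, -1.0]]
force: [-0.2, -0.4, 1.5]
opening: 0.602
grasp_force: 0.0
```

Emit:
drive_tool:
  motion:
    - [[0,0,0],[0,0,0]]
    - [[0,0,0],[0,0,0]]
    - [[0,0,0],[0,0,0]]
    - [[0,0,0],[0,0,0]]
    - [[0,0,0],[0,0,0]]
  gripper: 0

```text
time_s: 30.45
position: [0.643, -0.1605, 0.0423]
tcp_rot: [[-1.0, -0.022, 0.001], [-0.022, 1.0, -0.0], [-0.001, -0.0, -1.0]]
force: [0.2, -1.1, -0.3]
opening: 0.233
grasp_force: 0.0
```

Emit:
drive_tool:
  motion:
    - [[0,0,0],[0,0,0]]
    - [[0,0,0],[0,0,0]]
    - [[0,0,0],[0,0,0]]
    - [[0,0,0],[0,0,0]]

```text
time_s: 30.85
position: [0.6428, -0.1607, 0.042]
tcp_rot: [[-1.0, -0.021, 0.001], [-0.021, 1.0, -0.0], [-0.001, -0.0, -1.0]]
force: [-0.9, -0.6, 3.5]
opening: 0.165
grasp_force: 29.8
```

```bash
python3 go.py 641.7 -160.7 41 98
```

```text
t 30.9 pos [ 642.8 -160.7   42. ] yaw -178.77 tilt 0.04
shift [1.1 0.  1. ] turn z 1.453 j [ -24.   46.   83.   -0.   51. -115.] F [-0.9 -0.6  3.5] op 0.165 gf 29.8
```

Emit:
drive_tool:
  motion:
    - [[1,0,0],[0,0,0.12]]
    - [[0,0,0],[0,0,0.12]]
    - [[0,0,0],[0,0,0.12]]
    - [[0,0,0],[0,0,0.12]]
    - [[0,0,0],[0,0,0.12]]

```text
time_s: 31.35
position: [0.6427, -0.1604, 0.042]
tcp_rot: [[-0.836, 0.549, 0.002], [0.549, 0.836, -0.001], [-0.002, 0.001, -1.0]]
force: [0.9, -0.5, 3.2]
opening: 0.16
grasp_force: 30.0
```

Emit:
drive_tool:
  motion:
    - [[0,0,0],[0,0,0.12]]
    - [[0,0,0],[0,0,0.12]]
    - [[0,0,0],[0,0,0.12]]
    - [[0,0,0],[0,0,0.12]]
    - [[0,0,0],[0,0,0.12]]

```text
time_s: 31.85
position: [0.643, -0.1602, 0.042]
tcp_rot: [[-0.38, 0.925, 0.003], [0.925, 0.38, -0.001], [-0.002, 0.002, -1.0]]
force: [1.9, 0.7, 2.2]
opening: 0.156
grasp_force: 30.0
```

Emit:
drive_tool:
  motion:
    - [[0,0,0],[0,0,0.12]]
    - [[0,0,0],[0,0,0.1]]
    - [[0,0,0],[0,0,0.05]]
    - [[0,0,0],[0,0,0]]
    - [[0,0,0],[0,0,0]]

```text
time_s: 32.35
position: [0.6431, -0.1602, 0.042]
tcp_rot: [[-0.124, 0.992, 0.003], [0.992, 0.124, -0.0], [-0.001, 0.003, -1.0]]
force: [3.1, 1.6, 2.8]
opening: 0.159
grasp_force: 30.0
```

```bash
python3 go.py 641.7 -160.7 41 98; python3 -c "
from rig import *; print(read_state()['moment'])"
```

```text
t 32.4 pos [ 643.1 -160.2   42. ] yaw 97.13 tilt 0.18
shift [-0.3 -1.5  1. ] turn z -0.015 j [-24.  46.  83.   0.  51. -31.] F [3.1 1.6 2.8] op 0.159 gf 30.0
[ 0.262985   -0.6925405  -0.00150852]
```

Emit:
drive_tool:
  motion:
    - [[0,0,0],[0,0,0.04]]
    - [[0,0,0],[0,0,0.04]]
    - [[0,0,0],[0,0,0.02]]
    - [[0,0,0],[0,0,0]]

```text
time_s: 32.75
position: [0.6431, -0.1599, 0.042]
tcp_rot: [[-0.027, 1.0, 0.003], [1.0, 0.027, -0.001], [-0.001, 0.003, -1.0]]
force: [3.6, 2.6, 2.7]
opening: 0.164
grasp_force: 30.0
```

```bash
python3 go.py 641.7 -160.7 41 98; python3 -c "
from rig import *; print(read_state()['moment'])"
```

```text
t 32.8 pos [ 643.1 -159.9   42. ] yaw 91.53 tilt 0.17
shift [-0.8 -1.4  1. ] turn z -0.113 j [-24.  46.  84.   0.  51. -25.] F [3.6 2.6 2.7] op 0.164 gf 30.0
[ 0.54306096 -0.78671282  0.69787161]
```

Stop reached (0.70 N m), so orange is locked. Next I go to the purple carrier.

Emit:
drive_tool:
  motion:
    - [[0,0,0],[0,0,-0.05]]
    - [[0,0,0],[0,0,0]]
    - [[0,0,0],[0,0,0]]
    - [[0,0,-40],[0,0,0]]
    - [[0,0,-50],[0,0,0]]
  gripper: 0.6

```text
time_s: 33.25
position: [0.6386, -0.1596, 0.1287]
tcp_rot: [[-0.072, 0.997, -0.009], [0.997, 0.072, 0.003], [0.004, -0.009, -1.0]]
force: [1.2, -1.5, 0.4]
opening: 0.526
grasp_force: 0.0
```

Emit:
drive_tool:
  motion:
    - [[0,0,0],[0,0,-0.14]]
    - [[0,0,0],[0,0,-0.14]]
    - [[0,0,0],[0,0,-0.14]]
    - [[0,0,0],[0,0,-0.14]]
    - [[0,0,0],[0,0,-0.14]]

```text
time_s: 33.75
position: [0.6407, -0.1604, 0.131]
tcp_rot: [[-0.702, 0.712, -0.002], [0.712, 0.702, 0.0], [0.002, -0.001, -1.0]]
force: [-0.6, 0.7, 0.6]
opening: 0.595
grasp_force: 0.0
```

Emit:
drive_tool:
  motion:
    - [[0,0,0],[0,0,-0.14]]
    - [[0,0,0],[0,0,-0.14]]
    - [[0,0,0],[0,0,-0.14]]
    - [[0,0,0],[0,0,-0.14]]
    - [[0,0,0],[0,0,-0.08]]

```text
time_s: 34.25
position: [0.6407, -0.1604, 0.1309]
tcp_rot: [[-0.988, 0.154, -0.002], [0.154, 0.988, 0.0], [0.002, 0.0, -1.0]]
force: [0.0, 0.2, -0.6]
opening: 0.597
grasp_force: 0.0
```

```bash
python3 go.py 438 -245 90 171; python3 - <<'E'
from car import *
plate('purple',(360,215,100,90))
E
```

```text
t 34.2 pos [ 640.7 -160.4  130.9] yaw 171.17 tilt 0.12
shift [ 187.2 -114.7   41.3] turn z 0.003 j [ -24.   39.   81.   -0.   60. -105.] F [ 0.   0.2 -0.6] op 0.597 gf 0.0
purple centre [ 432.3 -244.1] size [ 83.  108.2] ang 80.6
```

Emit:
drive_tool:
  motion:
    - [[31,-19,0],[0,0,0]]
    - [[31,-19,0],[0,0,0]]
    - [[31,-19,0],[0,0,0]]
    - [[31,-19,0],[0,0,0]]
    - [[31,-19,0],[0,0,0]]

```text
time_s: 34.8
position: [0.4718, -0.2301, 0.1314]
tcp_rot: [[-0.987, 0.159, -0.001], [0.159, 0.987, 0.0], [0.001, 0.0, -1.0]]
force: [0.2, 0.2, 0.4]
opening: 0.603
grasp_force: 0.0
```

Emit:
drive_tool:
  motion:
    - [[31,-19,0],[0,0,0]]
    - [[0,0,30],[0,0,0]]
    - [[0,0,0],[0,0,0]]
    - [[0,0,0],[0,0,0]]
    - [[0,0,0],[0,0,0]]

```text
time_s: 35.3
position: [0.4409, -0.2439, 0.1022]
tcp_rot: [[-0.988, 0.157, 0.001], [0.157, 0.988, -0.001], [-0.001, -0.001, -1.0]]
force: [0.2, -1.2, 0.1]
opening: 0.599
grasp_force: 0.0
```

```bash
python3 go.py 438 -245 14 170.6
```

```text
t 35.3 pos [ 440.9 -243.9  102.2] yaw 170.98 tilt 0.07
shift [ 2.8 -1.5 88.2] turn z 0.007 j [ -42.   32.  106.   -0.   42. -123.] F [ 0.2 -1.2  0.1] op 0.599 gf 0.0
```

Emit:
drive_tool:
  motion:
    - [[3,-1.5,30],[0,0,0.005]]
    - [[0,0,30],[0,0,0]]
    - [[0,0,18],[0,0,0]]
    - [[0,0,10],[0,0,0]]
    - [[0,0,0],[0,0,0]]

```text
time_s: 35.8
position: [0.4371, -0.2444, 0.013]
tcp_rot: [[-0.987, 0.161, -0.001], [0.161, 0.987, 0.001], [0.001, 0.001, -1.0]]
force: [0.4, 0.6, 0.1]
opening: 0.6
grasp_force: 0.0
```

Emit:
drive_tool:
  motion:
    - [[0,0,0],[0,0,0]]
    - [[0,0,0],[0,0,0]]
    - [[0,0,0],[0,0,0]]
    - [[0,0,0],[0,0,0]]
    - [[0,0,0],[0,0,0]]
  gripper: 0

```text
time_s: 36.3
position: [0.4371, -0.245, 0.0142]
tcp_rot: [[-0.987, 0.162, 0.001], [0.162, 0.987, -0.001], [-0.001, -0.001, -1.0]]
force: [-0.4, 0.5, 4.1]
opening: 0.296
grasp_force: 30.0
```

Emit:
drive_tool:
  motion:
    - [[0,0,0],[0,0,0]]
    - [[0,0,0],[0,0,0]]
    - [[0,0,0],[0,0,0]]

```text
time_s: 36.6
position: [0.4371, -0.245, 0.0142]
tcp_rot: [[-0.987, 0.162, 0.001], [0.162, 0.987, -0.001], [-0.001, -0.001, -1.0]]
force: [-0.4, 0.2, 6.5]
opening: 0.298
grasp_force: 30.0
```

```bash
python3 go.py 438 -245 14 170.6
```

```text
t 36.6 pos [ 437.1 -245.    14.2] yaw 170.67 tilt 0.06
shift [-0.9  0.2  0.2] turn z 0.001 j [ -42.   41.  108.    0.   30. -123.] F [-0.4  0.2  6.5] op 0.298 gf 30.0
```

Emit:
drive_tool:
  motion:
    - [[0,0,-20],[0,0,0]]
    - [[0,0,-35],[0,0,0]]
    - [[0,0,-40],[0,0,0]]
    - [[0,0,-40],[0,0,-0.1]]
    - [[0,0,0],[0,0,-0.106]]

```text
time_s: 37.1
position: [0.439, -0.2466, 0.1526]
tcp_rot: [[-0.999, -0.048, 0.007], [-0.048, 0.999, -0.006], [-0.007, -0.007, -1.0]]
force: [1.0, -1.9, -5.9]
opening: 0.291
grasp_force: 30.0
```

Emit:
drive_tool:
  motion:
    - [[-9,16,0],[0,0,0]]
    - [[-18,33,0],[0,0,0]]
    - [[-18,33,0],[0,0,0]]
    - [[-18,33,0],[0,0,0]]
    - [[-18,33,0],[0,0,0]]

```text
time_s: 37.6
position: [0.5104, -0.0916, 0.1473]
tcp_rot: [[-0.999, -0.043, -0.003], [-0.043, 0.999, 0.001], [0.003, 0.001, -1.0]]
force: [0.9, -0.7, -4.9]
opening: 0.295
grasp_force: 30.0
```

Emit:
drive_tool:
  motion:
    - [[-18,33,0],[0,0,0]]
    - [[-18,33,0],[0,0,0]]
    - [[-18,33,0],[0,0,0]]
    - [[-18,33,0],[0,0,0]]
    - [[-18,33,0],[0,0,0]]

```text
time_s: 38.1
position: [0.5929, 0.0769, 0.1469]
tcp_rot: [[-0.999, -0.043, -0.004], [-0.043, 0.999, 0.0], [0.004, 0.0, -1.0]]
force: [0.3, -0.2, -5.5]
opening: 0.298
grasp_force: 30.0
```

Emit:
drive_tool:
  motion:
    - [[-18,33,0],[0,0,0]]
    - [[-18,33,0],[0,0,0]]
    - [[-9,16,0],[0,0,0]]
    - [[0,0,0],[0,0,0]]
    - [[0,0,0],[0,0,0]]

```text
time_s: 38.6
position: [0.6337, 0.1592, 0.1466]
tcp_rot: [[-0.999, -0.044, -0.005], [-0.044, 0.999, -0.001], [0.005, -0.001, -1.0]]
force: [-0.5, -0.5, -5.6]
opening: 0.294
grasp_force: 30.0
```

```bash
python3 go.py 641 162 60 182.5
```

```text
t 38.6 pos [633.7 159.2 146.6] yaw -177.46 tilt 0.27
shift [-7.8  2.6 86.6] turn z 0.001 j [  4.  37.  81.  -0.  61. -88.] F [-0.5 -0.5 -5.6] op 0.294 gf 30.0
```

Emit:
drive_tool:
  motion:
    - [[-4,2,30],[0,0,0]]
    - [[0,0,30],[0,0,0]]
    - [[0,0,10],[0,0,0]]
    - [[0,0,0],[0,0,0]]
    - [[0,0,0],[0,0,0]]

```text
time_s: 39.1
position: [0.6399, 0.1607, 0.0792]
tcp_rot: [[-0.999, -0.042, 0.001], [-0.042, 0.999, -0.0], [-0.001, -0.0, -1.0]]
force: [-0.2, -0.5, -4.7]
opening: 0.297
grasp_force: 30.0
```

Emit:
drive_tool:
  motion:
    - [[0,0,0],[0,0,0]]
    - [[0,0,0],[0,0,0]]

```text
time_s: 39.3
position: [0.6406, 0.1614, 0.0803]
tcp_rot: [[-0.999, -0.043, 0.003], [-0.043, 0.999, 0.0], [-0.003, 0.0, -1.0]]
force: [-0.0, 0.2, -5.7]
opening: 0.294
grasp_force: 30.0
```

```bash
python3 go.py 641 162 37 182.5
```

```text
t 39.3 pos [640.6 161.4  80.3] yaw -177.53 tilt 0.18
shift [-0.3  0.6 43.3] turn z -0.001 j [  4.  43.  83.  -0.  54. -88.] F [-0.   0.2 -5.7] op 0.294 gf 30.0
```

Emit:
drive_tool:
  motion:
    - [[0,0.5,20],[0,0,0]]
    - [[0,0,15],[0,0,0]]
    - [[0,0,8],[0,0,0]]
    - [[0,0,0],[0,0,0]]
    - [[0,0,0],[0,0,0]]

```text
time_s: 39.8
position: [0.6396, 0.1619, 0.0356]
tcp_rot: [[-0.999, -0.043, 0.0], [-0.043, 0.999, -0.0], [-0.0, -0.0, -1.0]]
force: [0.1, 0.6, -5.6]
opening: 0.296
grasp_force: 30.0
```

Emit:
drive_tool:
  motion:
    - [[0,0,0],[0,0,0]]
    - [[0,0,0],[0,0,0]]
    - [[0,0,0],[0,0,0]]
    - [[0,0,0],[0,0,0]]
    - [[0,0,-20],[0,0,0]]
  gripper: 0.6

```text
time_s: 40.3
position: [0.6374, 0.1616, 0.0537]
tcp_rot: [[-0.999, -0.043, -0.005], [-0.043, 0.999, -0.0], [0.005, -0.0, -1.0]]
force: [0.5, 0.1, -0.1]
opening: 0.582
grasp_force: 0.0
```

Emit:
drive_tool:
  motion:
    - [[0,0,-35],[0,0,0]]
    - [[0,0,-40],[0,0,0]]
    - [[35,0,0],[0,0,0]]
    - [[40,0,0],[0,0,0]]
    - [[15,0,0],[0,0,0]]

```text
time_s: 40.8
position: [0.5449, 0.158, 0.131]
tcp_rot: [[-0.999, -0.044, -0.004], [-0.044, 0.999, -0.0], [0.004, -0.0, -1.0]]
force: [1.0, 0.1, -0.0]
opening: 0.599
grasp_force: 0.0
```

Emit:
drive_tool:
  motion:
    - [[0,0,0],[0,0,0]]
    - [[0,0,0],[0,0,0]]
    - [[0,0,0],[0,0,0]]
  gripper: 0.35

```text
time_s: 41.1
position: [0.5517, 0.158, 0.1309]
tcp_rot: [[-0.999, -0.043, 0.003], [-0.043, 0.999, 0.0], [-0.003, 0.0, -1.0]]
force: [-0.4, -0.4, -0.5]
opening: 0.415
grasp_force: 0.0
```

```bash
python3 go.py 552 158 17 182.5;  python3 - <<'E'
from h import *
a=capture("top")[145:215,205:305]; b=capture("scene")[295:395,280:400]
f=lambda q,w,h:cv2.resize(q[:,:,::-1],(w,h),interpolation=cv2.INTER_CUBIC)
cv2.imwrite("pics/m2.png",np.hstack([f(a,428,300),f(b,360,300)]))
E
```

```text
t 41.1 pos [551.7 158.  130.9] yaw -177.54 tilt 0.17
shift [  0.   -0.  113.9] turn z -0.001 j [  5.  33.  94.  -0.  52. -88.] F [-0.4 -0.4 -0.5] op 0.415 gf 0.0
```

View pics/m2.png

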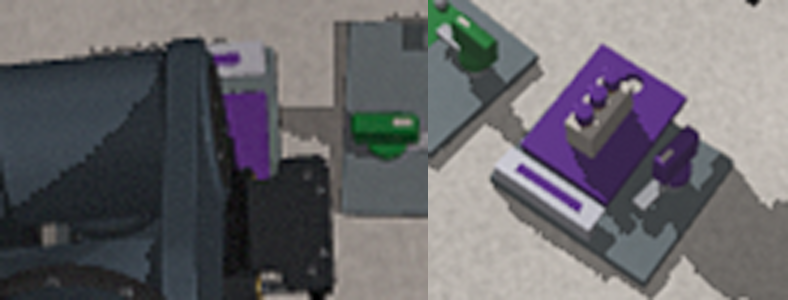

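Purple is set down short of the lip, tilted on the pin, with the toe clear. Lower behind it and push.

Emit:
drive_tool:
  motion:
    - [[0,0,40],[0,0,0]]
    - [[0,0,40],[0,0,0]]
    - [[0,0,24],[0,0,0]]
    - [[0,0,9],[0,0,0]]
    - [[0,0,0],[0,0,0]]

```text
time_s: 41.7
position: [0.5493, 0.1579, 0.0162]
tcp_rot: [[-0.999, -0.043, -0.002], [-0.043, 0.999, -0.0], [0.002, -0.0, -1.0]]
force: [-0.0, 0.1, 1.6]
opening: 0.353
grasp_force: 0.0
```

Emit:
drive_tool:
  motion:
    - [[0,0,0],[0,0,0]]
    - [[0,0,0],[0,0,0]]
    - [[-4,0,0],[0,0,0]]
    - [[-4,0,0],[0,0,0]]
    - [[-4,0,0],[0,0,0]]

```text
time_s: 42.2
position: [0.5626, 0.1586, 0.0183]
tcp_rot: [[-0.999, -0.043, 0.002], [-0.043, 0.999, 0.0], [-0.002, 0.0, -1.0]]
force: [0.0, 0.0, 0.3]
opening: 0.352
grasp_force: 0.0
```

Emit:
drive_tool:
  motion:
    - [[-3,0,0],[0,0,0]]
    - [[-3,0,0],[0,0,0]]
    - [[-3,0,0],[0,0,0]]
    - [[-3,0,0],[0,0,0]]
    - [[0,0,0],[0,0,0]]

```text
time_s: 42.7
position: [0.5725, 0.159, 0.0172]
tcp_rot: [[-0.999, -0.043, -0.003], [-0.043, 0.999, -0.0], [0.003, -0.0, -1.0]]
force: [-3.3, -0.5, 0.3]
opening: 0.35
grasp_force: 1.1
```

```bash
python3 go.py 592 160 17 182.5
```

```text
t 42.7 pos [572.5 159.   17.2] yaw -177.52 tilt 0.15
shift [-19.6   0.1   0.2] turn z -0.0 j [  5.  45.  94.   0.  41. -88.] F [-3.3 -0.5  0.3] op 0.35 gf 1.1
```

Contact at 572, as predicted. Continue.

Emit:
drive_tool:
  motion:
    - [[-2.5,0,0],[0,0,0]]
    - [[-2.5,0,0],[0,0,0]]
    - [[-2.5,0,0],[0,0,0]]
    - [[-2.5,0,0],[0,0,0]]
    - [[0,0,0],[0,0,0]]

```text
time_s: 43.2
position: [0.5843, 0.1594, 0.0175]
tcp_rot: [[-0.999, -0.043, 0.001], [-0.043, 0.999, 0.0], [-0.001, 0.0, -1.0]]
force: [-1.4, -0.2, -0.1]
opening: 0.35
grasp_force: 0.6
```

Emit:
drive_tool:
  motion:
    - [[-2,0,0],[0,0,0]]
    - [[-2,0,0],[0,0,0]]
    - [[-2,0,0],[0,0,0]]
    - [[0,0,0],[0,0,0]]

```text
time_s: 43.6
position: [0.5905, 0.1597, 0.0178]
tcp_rot: [[-0.999, -0.043, 0.002], [-0.043, 0.999, 0.0], [-0.002, 0.0, -1.0]]
force: [-0.8, -1.2, -1.5]
opening: 0.351
grasp_force: 0.4
```

Emit:
drive_tool:
  motion:
    - [[-2,0,0],[0,0,0]]
    - [[-1,0,0],[0,0,0]]
    - [[0,0,0],[0,0,0]]

```text
time_s: 43.9
position: [0.5907, 0.1598, 0.0177]
tcp_rot: [[-0.999, -0.043, -0.004], [-0.043, 0.999, -0.0], [0.004, -0.0, -1.0]]
force: [-5.2, -1.3, 3.4]
opening: 0.35
grasp_force: 2.6
```

```bash
python3 go.py 592 160 17 182.5
```

```text
t 43.9 pos [590.7 159.8  17.7] yaw -177.51 tilt 0.23
shift [-1.3  0.2  0.7] turn z -0.0 j [  5.  45.  92.  -0.  43. -88.] F [-5.2 -1.3  3.4] op 0.35 gf 2.6
```

Emit:
drive_tool:
  motion:
    - [[-2,0,0],[0,0,0]]
    - [[-1,0,0],[0,0,0]]
    - [[0,0,0],[0,0,0]]

```text
time_s: 44.2
position: [0.5924, 0.1599, 0.0177]
tcp_rot: [[-0.999, -0.044, -0.007], [-0.044, 0.999, -0.001], [0.007, -0.0, -1.0]]
force: [-8.2, -0.2, 5.7]
opening: 0.347
grasp_force: 3.6
```

Emit:
drive_tool:
  motion:
    - [[10,0,0],[0,0,0]]
    - [[20,0,-10],[0,0,0]]
    - [[0,0,-45],[0,0,0]]
    - [[0,0,-45],[0,0,0]]
    - [[0,-50,0],[0,0,0]]
  gripper: 0.6

```text
time_s: 44.7
position: [0.5735, 0.113, 0.1241]
tcp_rot: [[-0.999, -0.05, 0.018], [-0.05, 0.999, 0.002], [-0.018, 0.001, -1.0]]
force: [1.3, -0.4, -0.2]
opening: 0.59
grasp_force: 0.0
```

Emit:
drive_tool:
  motion:
    - [[0,-50,0],[0,0,0]]
    - [[0,-50,0],[0,0,0]]
    - [[0,-50,0],[0,0,0]]
    - [[0,0,0],[0,0,0]]
    - [[0,0,0],[0,0,0]]

```text
time_s: 45.2
position: [0.5751, -0.0429, 0.1179]
tcp_rot: [[-0.999, -0.04, 0.003], [-0.04, 0.999, -0.0], [-0.003, -0.001, -1.0]]
force: [0.1, 0.5, -0.4]
opening: 0.6
grasp_force: 0.0
```

```bash
python3 - <<'E'
from car import *
plate('purple',(210,160,80,45),z=.022); plate('orange',(350,160,75,45),z=.022)
# predicted hole/pin pixel for a seated carrier, mean bright spot
a=capture("top")[145:215,205:305]; b=capture("scene")[295:395,280:400]
f=lambda q,w,h:cv2.resize(q[:,:,::-1],(w,h),interpolation=cv2.INTER_CUBIC)
cv2.imwrite("pics/m3.png",np.hstack([f(a,428,300),f(b,360,300)]))
E
python3 go.py 640 230.5 120 182
```

```text
purple centre [650.5 161.6] size [100.3  83.4] ang 2.3
orange centre [ 653.1 -212.3] size [122.5  96. ] ang 88.7
t 45.4 pos [574.1 -39.6 117.6] yaw -177.41 tilt 0.02
shift [-78.1 266.8  -2.4] turn z 0.01 j [ -15.   34.   95.    0.   51. -108.] F [ 0.3  0.4 -0.3] op 0.599 gf 0.0
```

Purple reads as seated: its near edge is 15 mm from the pin, and 100 mm shows short of the lip. Next is its clamp.

Emit:
drive_tool:
  motion:
    - [[-11,40,0],[0,0,0]]
    - [[-11,45,0],[0,0,0]]
    - [[-11,45,0],[0,0,0]]
    - [[-11,45,0],[0,0,0]]
    - [[-11,45,0],[0,0,0]]

```text
time_s: 45.9
position: [0.6191, 0.1847, 0.1176]
tcp_rot: [[-0.999, -0.046, 0.0], [-0.046, 0.999, 0.0], [-0.0, 0.0, -1.0]]
force: [0.7, -1.2, -0.1]
opening: 0.599
grasp_force: 0.0
```

Emit:
drive_tool:
  motion:
    - [[-11,30,0],[0,0,0]]
    - [[-12,17,0],[0,0,0]]
    - [[0,0,0],[0,0,0]]
    - [[0,0,0],[0,0,0]]
    - [[0,0,0],[0,0,0]]

```text
time_s: 46.4
position: [0.6394, 0.2286, 0.1172]
tcp_rot: [[-0.999, -0.044, -0.002], [-0.044, 0.999, -0.001], [0.002, -0.001, -1.0]]
force: [-0.4, 0.0, -0.1]
opening: 0.594
grasp_force: 0.0
```

```bash
python3 go.py 640 230.5 41 182
```

```text
t 46.4 pos [639.4 228.6 117.2] yaw -177.51 tilt 0.1
shift [-0.8  1.9 76.2] turn z 0.009 j [ 10.  41.  79.  -0.  60. -82.] F [-0.4  0.  -0.1] op 0.594 gf 0.0
```

Emit:
drive_tool:
  motion:
    - [[0,2,0],[0,0,0]]
    - [[0,0,30],[0,0,0]]
    - [[0,0,30],[0,0,0]]
    - [[0,0,16],[0,0,0]]
    - [[0,0,0],[0,0,0]]

```text
time_s: 46.9
position: [0.6382, 0.2298, 0.0388]
tcp_rot: [[-0.999, -0.042, -0.006], [-0.042, 0.999, -0.001], [0.006, -0.001, -1.0]]
force: [-0.8, 0.5, 0.3]
opening: 0.606
grasp_force: 0.0
```

Emit:
drive_tool:
  motion:
    - [[0,0,0],[0,0,0]]
    - [[0,0,0],[0,0,0]]
    - [[0,0,0],[0,0,0]]
    - [[0,0,0],[0,0,0]]
    - [[0,0,0],[0,0,0]]
  gripper: 0

```text
time_s: 47.4
position: [0.6408, 0.2311, 0.0423]
tcp_rot: [[-0.999, -0.043, 0.001], [-0.043, 0.999, 0.0], [-0.001, 0.0, -1.0]]
force: [-1.0, 0.3, -0.1]
opening: 0.23
grasp_force: 0.0
```

Emit:
drive_tool:
  motion:
    - [[0,0,0],[0,0,0]]
    - [[0,0,0],[0,0,0]]
    - [[0,0,0],[0,0,0]]
    - [[0,0,0],[0,0,0]]

```text
time_s: 47.8
position: [0.6407, 0.231, 0.0421]
tcp_rot: [[-0.999, -0.043, 0.001], [-0.043, 0.999, 0.0], [-0.001, 0.0, -1.0]]
force: [-0.2, -1.0, 3.9]
opening: 0.174
grasp_force: 29.6
```

```bash
python3 go.py 640 230.5 41 98
```

```text
t 47.8 pos [640.7 231.   42.1] yaw -177.56 tilt 0.03
shift [ 0.7 -0.4  1.1] turn z 1.474 j [ 10.  47.  80.   0.  53. -82.] F [-0.2 -1.   3.9] op 0.174 gf 29.6
```

Emit:
drive_tool:
  motion:
    - [[1,0,0],[0,0,0.12]]
    - [[0,0,0],[0,0,0.12]]
    - [[0,0,0],[0,0,0.12]]
    - [[0,0,0],[0,0,0.12]]
    - [[0,0,0],[0,0,0.12]]

```text
time_s: 48.3
position: [0.6401, 0.23, 0.0421]
tcp_rot: [[-0.848, 0.531, 0.001], [0.531, 0.848, -0.002], [-0.002, -0.001, -1.0]]
force: [0.7, -3.5, 4.8]
opening: 0.16
grasp_force: 30.0
```

Emit:
drive_tool:
  motion:
    - [[0,0,0],[0,0,0.12]]
    - [[0,0,0],[0,0,0.12]]
    - [[0,0,0],[0,0,0.12]]
    - [[0,0,0],[0,0,0.12]]
    - [[0,0,0],[0,0,0.12]]

```text
time_s: 48.8
position: [0.6391, 0.2291, 0.0421]
tcp_rot: [[-0.4, 0.916, -0.001], [0.916, 0.4, -0.003], [-0.003, -0.002, -1.0]]
force: [-3.5, -5.0, 6.1]
opening: 0.155
grasp_force: 30.0
```

Emit:
drive_tool:
  motion:
    - [[0,0,0],[0,0,0.12]]
    - [[0,0,0],[0,0,0.12]]
    - [[0,0,0],[0,0,0.06]]
    - [[0,0,0],[0,0,0.04]]
    - [[0,0,0],[0,0,0]]

```text
time_s: 49.3
position: [0.6384, 0.229, 0.0421]
tcp_rot: [[-0.076, 0.997, -0.003], [0.997, 0.076, -0.004], [-0.004, -0.003, -1.0]]
force: [-2.8, -5.4, 7.1]
opening: 0.157
grasp_force: 30.0
```

```bash
python3 go.py 640 230.5 41 95; python3 -c "
from rig import *; print(read_state()['moment'])"
```

```text
t 49.3 pos [638.4 229.   42.1] yaw 94.34 tilt 0.26
shift [1.4 1.7 1.1] turn z -0.012 j [10. 47. 81. -0. 53.  6.] F [-2.8 -5.4  7.1] op 0.157 gf 30.0
[-0.91512475  0.37848723 -0.03587948]
```

Emit:
drive_tool:
  motion:
    - [[0,0,0],[0,0,0.05]]
    - [[0,0,0],[0,0,0.05]]
    - [[0,0,0],[0,0,0]]

```text
time_s: 49.6
position: [0.6383, 0.2295, 0.0421]
tcp_rot: [[0.021, 1.0, -0.002], [1.0, -0.021, -0.004], [-0.004, -0.002, -1.0]]
force: [-2.4, -3.4, 7.1]
opening: 0.17
grasp_force: 30.0
```

```bash
python3 go.py 640 230.5 41 95; python3 -c "
from rig import *; print(read_state()['moment'])"
```

```text
t 49.6 pos [638.3 229.5  42.1] yaw 88.78 tilt 0.25
shift [1.  1.6 1.1] turn z -0.109 j [10. 47. 81. -0. 53. 12.] F [-2.4 -3.4  7.1] op 0.17 gf 30.0
[-0.67084122  0.36413347  0.6823615 ]
```

Purple locked (0.68 N m at the stop). Release, retreat and take a final look.

Emit:
drive_tool:
  motion:
    - [[0,0,0],[0,0,-0.06]]
    - [[0,0,0],[0,0,0]]
    - [[0,0,0],[0,0,0]]
    - [[0,0,-40],[0,0,0]]
    - [[0,0,-50],[0,0,0]]
  gripper: 0.6

```text
time_s: 50.1
position: [0.637, 0.2305, 0.1288]
tcp_rot: [[-0.033, 0.999, -0.008], [0.999, 0.033, -0.001], [-0.001, -0.008, -1.0]]
force: [0.0, -0.6, 0.5]
opening: 0.531
grasp_force: 0.0
```

Emit:
drive_tool:
  motion:
    - [[0,-40,-20],[0,0,0]]
    - [[0,-40,-20],[0,0,0]]
    - [[0,-40,-20],[0,0,0]]
    - [[0,-40,0],[0,0,0]]
    - [[0,-30,0],[0,0,0]]

```text
time_s: 50.6
position: [0.447, 0.2245, 0.1922]
tcp_rot: [[-0.034, 0.999, -0.0], [0.999, 0.034, 0.0], [0.0, -0.0, -1.0]]
force: [-0.8, 0.2, -0.6]
opening: 0.597
grasp_force: 0.0
```

Emit:
drive_tool:
  motion:
    - [[0,0,0],[0,0,0]]
    - [[0,0,0],[0,0,0]]
    - [[0,0,0],[0,0,0]]
    - [[0,0,0],[0,0,0]]
    - [[0,0,0],[0,0,0]]

```text
time_s: 51.1
position: [0.4506, 0.2245, 0.1913]
tcp_rot: [[-0.033, 0.999, 0.0], [0.999, 0.033, 0.0], [0.0, 0.0, -1.0]]
force: [-0.4, -1.0, 0.3]
opening: 0.601
grasp_force: 0.0
```

```bash
python3 - <<'E'
from h import *
a=capture("top")[140:215,205:450]; b=capture("scene")[215:395,180:400]
f=lambda q,w,h:cv2.resize(q[:,:,::-1],(w,h),interpolation=cv2.INTER_CUBIC)
A=f(a,784,240); B=f(b,440,360); c=np.zeros((600,784,3),np.uint8); c[:240]=A; c[240:,:440]=B
C=f(capture("top")[165:210,210:280],344,221); c[240:461,440:]=C
cv2.imwrite("pics/fin.png",c)
E
python3 go.py 640 230.5 41 95
```

```text
t 51.2 pos [450.  224.4 191.3] yaw 91.92 tilt 0.01
shift [ -0.3 190.2 150.3] turn z -0.054 j [ 14.  23. 101.   0.  55.  12.] F [ 0.4 -0.2  0.2] op 0.598 gf 0.0
```

View pics/fin.png

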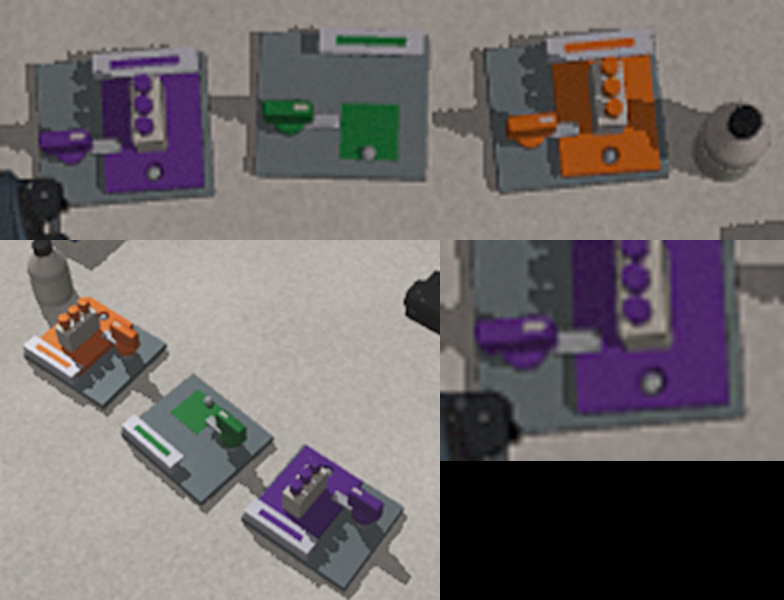

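Both carriers are flat with their pins in the holes, and all three toes point to −y: purple at (105,146), green at (322,121) and orange at (565,130). Bottles are where they were. Handing in.

```bash
python3 -c "
from rig import *; print(hand_in())"
```

```text
the job is handed in; nothing more can be done
None
```

I docked and clamped the orange and purple carriers, found no green carrier on the bench, locked the green clamp on its empty dock, and handed the job in; the hand-in gave no verdict back.

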